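# Clamp a paste cartridge in a bench dispensing drive

### The arm

A 6-joint arm with a two-finger parallel gripper is mounted at the origin on a cart in front of the work surface, level with it; the furniture and walls round the work are solid. World frame = base frame: x ahead of the robot, y to its left, z up, the work surface at z = 0. Lengths are in m, angles in rad, forces in N, time in s.
With the tool pointing down it reaches from about 0.375 to 0.9 m from the base axis. Payload 3.1 kg.
Tool frame: the origin (TCP) lies where the fingers leave the gripper's body, on its centre line; the fingertips stand 73 mm ahead of it and the grasp point (between the pads) lies 54 mm ahead of it; z points along the fingers, y is the line along which they close (so a half turn about z gives the same grasp; the last joint's range is limited). The gripper opens to 85 mm and grips with 20 to 120 N. Pads are 22 mm wide; open, the fingers measure 114 mm over their backs; the gripper's body (76 mm by 85 mm) begins 54 mm behind the grasp point. The pads swing forward as they close: fully open they stand 13 mm farther back than shut.
Start: joints at [1.131, 0.527, 1.433, -0, 1.181, -0.178], TCP at [0.162, 0.604, 0.304] pointing down, gripper open.
Joint ranges: [-3.08, 3.08], [-0.75, 2.2], [0.22, 2.44], [-1.43, 4.57], [0, 2.65], [-2.85, 2.85]. Speed limits (rad/s): [2.79, 2.79, 3.14, 3.14, 3.14, 3.14].

### API

Orientations are given as a unit quaternion [x, y, z, w].
In Python, from station import manip gives the robot as it stands.
- The arm moves only by the shell command python3 -m crank 'ROWS' [FORCE]. ROWS is JSON, a list of rows, each an object with "dp": the shift along the tool's x, y, z normalised to -1 to 1, where 1 is 50 cm, a list of three; "delta_rot": the turn, a rotation vector about the tool's x, y, z normalised to -1 to 1, where 1 is 2 pi rad, a list of three; "fingers": the opening, from -1 (shut) to 1 (fully open). A call has 1 to 12 rows; each row shifts and turns the commanded pose from where the row before left it, along the tool's axes as they then stand; what a row does not reach is not made up. A row lasts 1/12 s, in which the tool goes at most 41.7 mm and 7.16 degrees, less where a joint would pass 70% of its speed; a pose out of reach is approached as far as the arm can. A call with a number of a shift or a turn outside -1 to 1 is refused whole. A call with a gripper value outside its range is refused whole. The fingers move at their own pace and stop on an object; FORCE is the grip in N (left out, the last holds). Time passes only in rows, so rows that do not move let the fingers close. It gives the time, the measured TCP pose, the force, the opening and the grip force at its end, in the units of the state.
- manip.sense(): the state, without advancing time (a new reading comes with each control period).
- manip.snapshot(name): name is "side" or "top" or "wrist"; returns (picture, depth): 400x640x3 uint8, red, green, blue; 400x640 float32, m along the optical axis (not along the pixel's ray), 0 where there is no reading.
- manip.camera_model(name): a dict with "fx", "fy", "cx", "cy" (pixels), "k1" (the pictures are not rectified: a ray, as slopes to the right and down, at radius r is drawn at 1 + k1 r^2 times it, then the intrinsics apply), "origin" and "attitude" of the camera in the world. Camera axes: x right, y up, looking along -z (the intrinsics and any distortion apply to the point x, -y, -z); pixel columns grow to the right and rows downward; lengths in m; the calibration is good to about 2 mm. A picture is of the moment at which its call begins: read the wrist's pose just before it. camera_model takes no time and is no camera call; for the wrist camera it gives the pose at the moment of the call.
- manip.sign_off(): hands the job in; it is judged then, once.
The state is a dict: "t": time; "q": joint angles; "qd": joint speeds; "tau": joint torques, N m; "tcp_pos": TCP position; "tool_rot": TCP orientation; "force": force on the tool from outside, world axes, zero at the start; "ft_torque": the same for the moment, N m; "finger_gap": opening from 0.0 (shut) to 1.0 (fully open); "gripper_force": force on a finger pad.
Only numpy, scipy, OpenCV 4.12 (cv2) and the standard library are available. Lean on these libraries where they do the work, as an engineer would, in place of code of your own. Each camera call takes 0.05 s, during which the arm holds its last target. There are 200 camera calls.

### The job

Load the paste cartridge into the dispensing drive: pull the sprung clamp up by its knob, turn the bar aside and ease it down into its parking notch, then lay the cartridge in the two V-rests with its flange in the slot and draw it towards the nozzle end until the flange bears against the front face of the slot with a pull of about 7 N (over 10 N would crack it). Let go of it, then lift the bar again, turn it back over the cartridge and lower it gently until its spring alone holds the barrel; do not press on it yourself, and never let the bar snap down. Leave the other things on the bench where they are.

Things in the scene. Friction and masses are not known exactly. Their poses are not given: they have to be found in the camera images.
- drive: Dispensing drive, fixed: grey case with aluminium top 38 mm above the bench. Origin on the bench under the middle of a seated cartridge; case x = -46..74, y = -78..112 mm, on it a square stepper motor at y = 61..107 mm, 90 mm tall, its shaft reaching y = 149 mm. The cartridge lies along y, nozzle to -y. Clamp post at x = 34, y = -47 mm.
- seat (a point): Where point barrel_mid lies when seated: 66 mm above the bench, axes as the drive. Black 90-degree V-rests at y = -55..-35 and 27..47 mm from it, their tops level with it, 36 mm apart; between them the case top is 28 mm below. Flange slot: y = 51 mm (front face = stop plate) to 61 mm (motor bracket, 24 mm higher than this point).
- flange_stop: Rigid U-shaped steel plate, 46 mm wide, 4 mm thick: its rear face, at y = 51 mm in its own frame (the same as the drive's), is the front face of the flange slot; its top is 10 mm above the seat. The barrel passes through its 28 mm wide U, the flange does not. The flange must press on it with 4 to 10 N for a moment, never more. A hand that presses the barrel down loses about 0.85 of that press as friction in the rests.
- cartridge: The loose paste cartridge, 40 to 85 g; origin under its middle at its underside, axes as barrel_mid.
- barrel_mid (a point): Middle of the cartridge's barrel, on its axis, 12 mm above what it lies on. Clear round barrel with grey paste, 24 mm across; y along it: white flange (36 wide, 24 high, 4 mm thick) at y = 51..55 mm, nozzle with white cap at y = -55..-72 mm. The flange's flat sides lie level. Grip it across the barrel within 12 mm of this point, to fit between the V-rests.
- flange_face (a point): Centre of the flange's front face (towards the nozzle), 51 mm from barrel_mid along y; axes as barrel_mid.
- knob (a point): Centre of the round black ribbed clamp knob on the post's axis, 26 mm across, 24 mm tall; gripped from above it lifts and turns the bar. With the bar right down it spans 88..112 mm above the bench; under it the steel crown round the post, 30 mm square, ends 85 mm above the bench. Its -x is where the bar points.
- clamp_bar: Steel clamp bar, 10 mm wide, 8 mm thick, reaching 57 mm from the post's axis. Origin on that axis at the bar's underside; it points along its -x and meets the barrel 34 mm from the axis. The knob's centre is 31 mm above this origin.
- clamp_lift (a joint): Height of the bar (m): 0 = right down, no cartridge; 0.009 = resting on a seated barrel; 0.012 = in the parking notch; 0.016 = on top of the crown; 0.026 = upper stop. Spring and weight pull it down with 6.5 N at 0, rising to 9 N at 0.02; let go, it snaps down (over 0.2 m/s). On the barrel the spring alone gives about 8 N; over 15 N is too much.
- clamp_turn (a joint): Turn of the bar (rad): 0 = over the cartridge, pointing to the drive's -x; 1.57 = aside, pointing to the drive's -y (anticlockwise from above); stops at both. Walls of the crown block it below clamp_lift 0.016. It goes down into the slot only below about 0.12, into the parking notch only above about 1.45.
- flux: Bystander: small amber bottle with a white cap, 23 mm across, 38 mm tall, standing; origin at the centre of its underside.
- spool: Bystander: solder spool, 52 mm across, 42 mm tall, standing; origin at the centre of its underside.
- cup: Bystander: small white cup of screws, 52 mm across, 34 mm tall; origin at the centre of its underside.
- tweezers: Bystander: black tweezers lying flat, 126 mm long along their y, 7 mm high; origin at the centre of its underside.
- pen: Bystander: white marker lying, 126 mm long along its y, 15 mm thick; origin at the centre of its underside.
- pack: Bystander: battery pack lying, about 52x116 mm, 28 mm high; origin at the centre of its underside.
- white_tape: Bystander: roll of white tape lying flat, 60 mm across, 24 mm high; origin at the centre of its underside.

How it is judged:
On the way, in this order (a step that is already met when the one before it is completed fails the run):
1. the clamp bar is turned aside and down in its parking notch (value of joint clamp_turn above 1.4 rad and value of joint clamp_lift below 0.0145 m), for 0.2 s.
2. with the bar parked, the cartridge lies in both V-rests, its flange in the slot and pressed against the stop plate with more than 3.5 N (x of flange_face in the frame of seat between -0.003 and 0.003 m and z of flange_face in the frame of seat between -0.003 and 0.003 m and y of flange_face in the frame of seat between 0.0485 and 0.0525 m and angle between the y axis of flange_face and the y axis of seat, either way round below 0.05 rad and value of joint clamp_turn above 1.4 rad and contact force between cartridge and flange_stop above 3.5 N), for 0.1 s.
At the end, for the whole second after the job is handed in: The cartridge lies at rest in both V-rests (within 3 mm across and in height, 0.05 rad), its flange within 1.5 mm of the stop plate, and the bar is back in its slot over the cartridge, pressing on the barrel with its spring (more than 3 N); the robot has let go (x of flange_face in the frame of seat between -0.003 and 0.003 m and z of flange_face in the frame of seat between -0.003 and 0.003 m and y of flange_face in the frame of seat between 0.0485 and 0.0525 m and angle between the y axis of flange_face and the y axis of seat, either way round below 0.05 rad and value of joint clamp_lift between 0.006 and 0.0125 m and value of joint clamp_turn below 0.14 rad and contact force between clamp_bar and cartridge above 3 N and linear speed of cartridge below 0.01 m/s); the robot touches nothing.
It fails at once if the flange is pressed against the stop plate with more than 10 N (contact force between cartridge and flange_stop above 10 N).
It fails at once if the bar strikes or presses the cartridge with more than 16 N (contact force between clamp_bar and cartridge above 16 N).
It fails at once if the bar snaps down (falls faster than 0.2 m/s) (velocity of joint clamp_lift below -0.2 m/s).
It fails at once if another thing on the bench is moved by more than 3 cm (distance of any of flux, spool, cup, tweezers, pen, pack, white_tape from where it was at the start of the episode above 0.03 m).
It also fails if it takes over 72 s, if anything falls off the work surface, if the arm or the gripper's body presses on something with over 40 N, if the wrist force passes 120 N, or if a joint passes its speed limit or range.

## Working session

There is one attempt and no reset: what is moved stays moved. The work goes in short steps, Python scripts to look and compute and a shell command to move; the robot and the scene stay as the last step left them, time stands still between calls to the robot, and variables do not carry over. Pictures are saved under pics/ and viewed, at most 10 in all, crops included, and the job is handed in when it is done.

```bash
ls; mkdir -p pics
cat > h.py <<'E'
import numpy as np,cv2
from scipy.spatial.transform import Rotation as R
from station import manip
def snap(n,f):
    m=manip.camera_model(n); p,d=manip.snapshot(n)
    cv2.imwrite(f'pics/{f}.png',p[:,:,::-1]); np.savez(f'pics/{f}.npz',p=p,d=d,m=np.array(m,dtype=object)); return p,d,m
def load(f):
    z=np.load(f'pics/{f}.npz',allow_pickle=True); return z['p'],z['d'],z['m'].item()
def att(m):
    a=np.array(m['attitude'],float); return a if a.shape==(3,3) else R.from_quat(a.ravel()).as_matrix()
def ray(m,u,v):
    K=np.array([[m['fx'],0,m['cx']],[0,m['fy'],m['cy']],[0,0,1.]])
    s=cv2.undistortPoints(np.array([[[u,v]]],float),K,np.array([m['k1'],0,0,0.]))[0,0]
    return att(m)@np.array([s[0],-s[1],-1.])
def pt(m,d,u,v):  # by depth
    return np.array(m['origin'])+ray(m,u,v)*np.median(d[int(v)-1:int(v)+2,int(u)-1:int(u)+2])
def atz(m,u,v,z):
    r=ray(m,u,v);o=np.array(m['origin']); return o+r*(z-o[2])/r[2]
def tri(m1,a,m2,b):
    o1,o2=np.array(m1['origin']),np.array(m2['origin']);r1,r2=ray(m1,*a),ray(m2,*b)
    s=np.linalg.lstsq(np.c_[r1,-r2],o2-o1,rcond=None)[0]; p,q=o1+r1*s[0],o2+r2*s[1]
    return (p+q)/2,np.linalg.norm(p-q)
E
python3 - <<'E'
from h import *
for n in('top','side'):
    p,d,m=snap(n,n+'0'); print(n,m)
print(manip.sense())
a=cv2.imread('pics/top0.png');b=cv2.imread('pics/side0.png')
E
```

```text
pics
top {'fx': 506.2540438351916, 'fy': 506.2540438351916, 'cx': 321.0910535145376, 'cy': 206.14970040815768, 'k1': -0.0946622098273762, 'origin': array([ 0.51760153, -0.17782366,  1.30009127]), 'attitude': array([-0.00454025,  0.0194271 ,  0.70942325, -0.70450027])}
side {'fx': 409.3098446816322, 'fy': 409.3098446816322, 'cx': 319.24061346803313, 'cy': 200.04947180397153, 'k1': -0.014609648406642315, 'origin': array([0.59416365, 0.51614376, 0.69245286]), 'attitude': array([-0.0025867 ,  0.41926862,  0.90768203,  0.01790145])}
{'t': 0.1, 'q': array([ 1.13050725e+00,  5.28398215e-01,  1.43377926e+00,  6.31475821e-06,
        1.18138302e+00, -1.78454979e-01]), 'qd': array([-0.00017627, -0.00213459, -0.00240842,  0.00360193,  0.00102768,
       -0.00030319]), 'tau': array([ 7.92705396e-05, -4.43306923e+01, -1.78586107e+01, -2.57933480e-04,
        3.88835615e-03, -1.67278245e-05]), 'tcp_pos': array([0.1615091 , 0.60325305, 0.30301433]), 'tool_rot': array([ 1.30544526e-01,  9.91441959e-01, -9.36321802e-04, -3.02346778e-04]), 'force': array([-0.6618938 ,  0.14329357, -0.1595819 ]), 'ft_torque': array([ 0.02868665,  0.02656484, -0.03015393]), 'gripper_force': 0.0, 'finger_gap': 1.0013009787481357}
```

View pics/top0.png

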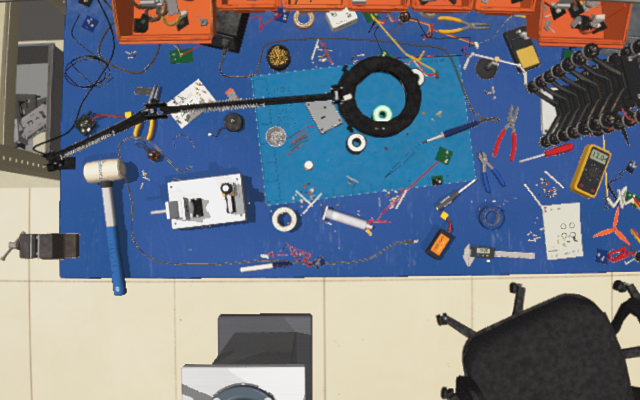

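View pics/side0.png

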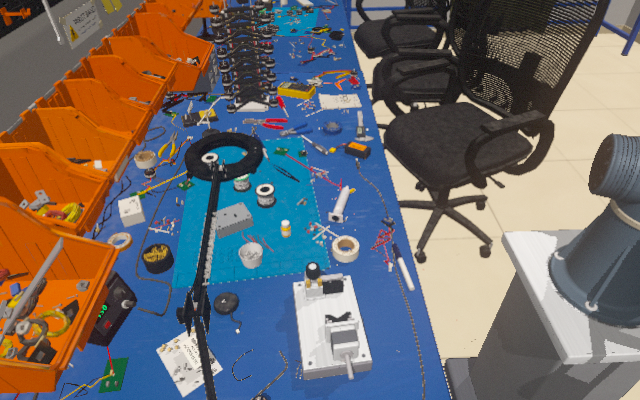

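The top view shows the drive around (205,200), with the motor shaft pointing left, the knob at about (232,190) and the cartridge at about (347,218). I'll enlarge both views.

Run:
```python
from h import *
p,d,m=load('top0'); q,e,n=load('side0')
A=cv2.resize(p[165:245,145:265],None,fx=5,fy=5,interpolation=cv2.INTER_CUBIC)[:,:,::-1]
B=cv2.resize(p[190:250,310:385],None,fx=5,fy=5,interpolation=cv2.INTER_CUBIC)[:,:,::-1]
C=cv2.resize(q[255:385,280:380],None,fx=4,fy=4,interpolation=cv2.INTER_CUBIC)[:,:,::-1]
D=cv2.resize(q[170:270,310:370],None,fx=4,fy=4,interpolation=cv2.INTER_CUBIC)[:,:,::-1]
cv2.imwrite('pics/c1.png',np.vstack([A,np.hstack([cv2.resize(B,(375,300))[:190],np.zeros((190,225,3),np.uint8)])]) )
c=np.zeros((520,640,3),np.uint8);c[:,:400]=C;c[:400,400:640]=D;cv2.imwrite('pics/c2.png',c)
for u,v in [(232,186),(205,200),(185,207),(205,185),(347,218),(369,225),(330,211),(347,235),(240,105),(154,212),(355,142)]: print((u,v),pt(m,d,u,v).round(4))
```

```text
(232, 186) [0.6088 0.0107 0.0826]
(205, 200) [0.5776 0.0853 0.0376]
(185, 207) [0.5589 0.1246 0.0819]
(205, 185) [0.6154 0.0859 0.035 ]
(347, 218) [ 0.5304 -0.2702  0.022 ]
(369, 225) [ 0.5123 -0.3268  0.0136]
(330, 211) [ 0.5485 -0.2275  0.0183]
(347, 235) [ 0.487  -0.2714  0.0007]
(240, 105) [ 0.786  -0.0201  0.1674]
(154, 212) [0.5477 0.2045 0.0682]
(355, 142) [ 0.7266 -0.2941  0.004 ]
```

View pics/c1.png

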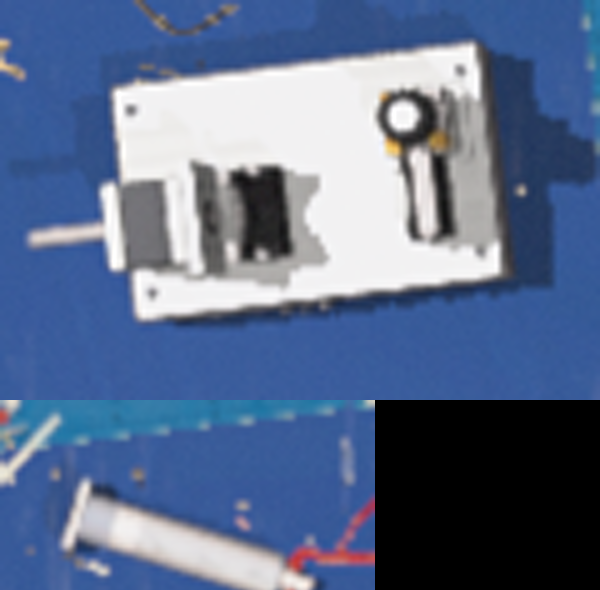

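View pics/c2.png

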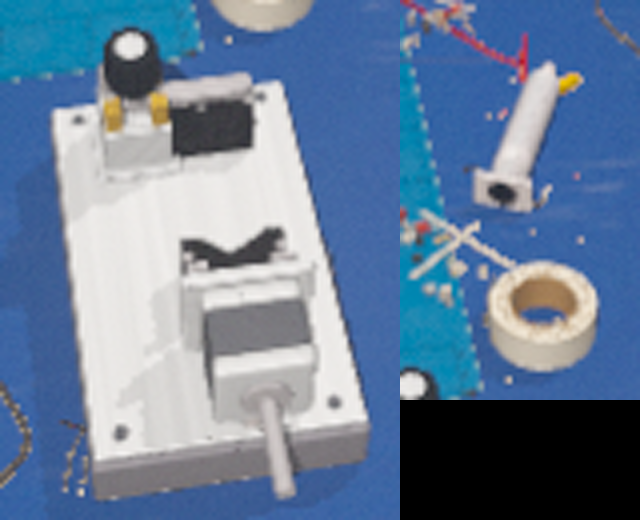

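Crops: knob top is at (226.4,188.2) in the top view and (312.7,266.2) in the side view. The flange centre is at (325.4,213) and (335.8,217.5), and the nozzle tip at (369.4,226).

Run:
```python
from h import *
p,d,m=load('top0'); q,e,n=load('side0')
print('knobtop',tri(m,(226.4,188.2),n,(312.7,266.2)))
print('flange',tri(m,(325.4,213),n,(335.8,217.5)), 'noz',tri(m,(369.4,226),n,(346.3,187)))
C=[(115,88),(475,42),(505,275),(135,320)];c=[atz(m,145+x/5,165+y/5,.038) for x,y in C]; print(np.round(c,4))
c=np.array(c);ax=(c[0]-c[1])+(c[3]-c[2]);print('yaw of y axis',np.arctan2(ax[1],ax[0])-np.pi/2, 'sizes',np.linalg.norm(c[0]-c[1]),np.linalg.norm(c[1]-c[2]))
yaw=np.arctan2(ax[1],ax[0])-np.pi/2
Rz=np.array([[np.cos(yaw),-np.sin(yaw)],[np.sin(yaw),np.cos(yaw)]])
org=c.mean(0)[:2]-Rz@[.014,.017];print('origin',org,'knob pred',org+Rz@[.034,-.047])
a=atz(m,325.4,213,.012);b=atz(m,369.4,226,.012);v=a-b;print(a,b,np.linalg.norm(v),np.arctan2(v[1],v[0])-np.pi/2,'mid',a-v/np.linalg.norm(v)*.053)
```

```text
knobtop (array([0.60216894, 0.01967695, 0.10964435]), np.float64(0.0010194057227714186))
flange (array([ 0.54429853, -0.21604047,  0.01090448]), np.float64(0.0012140883599650793)) noz (array([ 0.51003287, -0.327575  ,  0.01576526]), np.float64(0.0005846962624098539))
[[ 0.6219  0.1787  0.038 ]
 [ 0.6435 -0.0025  0.038 ]
 [ 0.527  -0.0173  0.038 ]
 [ 0.5057  0.1682  0.038 ]]
yaw of y axis 0.116782046612814 sizes 0.1824285701203767 0.11744502796000847
origin [0.56261476 0.06328035] knob pred [0.60185946 0.02056205]
[ 0.54367156 -0.2159541   0.012     ] [ 0.50971907 -0.32798343  0.012     ] 0.11706127330897972 -0.29426901414128803 mid [ 0.52829942 -0.26667587  0.012     ]
```

The measurements agree with each other: knob height 110 mm, case 182x117 mm, and the predicted knob lies within 1 mm of the measured one. Next is a helper that turns a target pose into identical rows.

```bash
cat >> h.py <<'E'
from scipy.linalg import fractional_matrix_power as fmp
def T(p,psi):  # tool down, y_tool at angle psi
    M=np.eye(4); c,s=np.cos(psi),np.sin(psi); M[:3,:3]=np.array([[-s,c,0],[c,s,0],[0,0,-1.]]); M[:3,3]=p; return M
def cur():
    s=manip.sense(); M=np.eye(4); M[:3,:3]=R.from_quat(s['tool_rot']).as_matrix(); M[:3,3]=s['tcp_pos']; return M
def go(p,psi,n):
    """the same row, n times, from the measured pose to p,psi"""
    S=np.real(fmp(np.linalg.inv(cur())@T(p,psi),1/n)); w=R.from_matrix(S[:3,:3]).as_rotvec()
    print('n',n,'dp',(S[:3,3]/.5).round(4),'rot',(w/2/np.pi).round(5),'mm',(np.linalg.norm(S[:3,3])*1e3).round(1),'deg',np.degrees(np.linalg.norm(w)).round(2))
def st():
    s=manip.sense(); M=cur(); print('t',round(s['t'],2),'tcp',s['tcp_pos'].round(4),'psi',np.arctan2(M[1,1],M[0,1]).round(4),'zt',M[:3,2].round(3),'F',s['force'].round(2),'gap',round(s['finger_gap'],3),'gf',round(s['gripper_force'],1))
E
python3 - <<'E'
from h import *
st(); go([.602,.020,.26],.117,24); m=manip.camera_model('wrist'); print(m); print('cam in tool',np.linalg.inv(cur())@np.r_[m['origin'],1], cur()[:3,:3].T@att(m))
E
```

```text
t 0.1 tcp [0.1615 0.6033 0.303 ] psi 1.309 zt [-0.001 -0.002 -1.   ] F [-0.66  0.14 -0.16] gap 1.001 gf 0.0
n 24 dp [-0.0644 -0.0059  0.0036] rot [-1.0e-05  1.0e-05  7.9e-03] mm 32.4 deg 2.85
{'fx': 315.95629038443525, 'fy': 315.95629038443525, 'cx': 324.20792100439076, 'cy': 197.26411056946125, 'k1': -0.05270630132782131, 'origin': array([0.09612117, 0.62263468, 0.37273571]), 'attitude': array([-0.10868559, -0.08122814,  0.60345465,  0.78576836])}
cam in tool [ 0.06820105  0.00166012 -0.06970051  1.        ] [[ 3.76259288e-04  9.63088892e-01  2.69183291e-01]
 [ 9.99998673e-01 -7.89088315e-04  1.42543544e-03]
 [ 1.58523042e-03  2.69182398e-01 -9.63087911e-01]]
```

```bash
r='{"dp":[-0.0644,-0.0059,0.0036],"delta_rot":[0,0,0.0079],"fingers":1}'; echo skip >/dev/null
python3 -m crank '[{"dp":[-0.0644,-0.0059,0.0036],"delta_rot":[0,0,0.0079],"fingers":1},{"dp":[-0.0644,-0.0059,0.0036],"delta_rot":[0,0,0.0079],"fingers":1},{"dp":[-0.0644,-0.0059,0.0036],"delta_rot":[0,0,0.0079],"fingers":1},{"dp":[-0.0644,-0.0059,0.0036],"delta_rot":[0,0,0.0079],"fingers":1},{"dp":[-0.0644,-0.0059,0.0036],"delta_rot":[0,0,0.0079],"fingers":1},{"dp":[-0.0644,-0.0059,0.0036],"delta_rot":[0,0,0.0079],"fingers":1},{"dp":[-0.0644,-0.0059,0.0036],"delta_rot":[0,0,0.0079],"fingers":1},{"dp":[-0.0644,-0.0059,0.0036],"delta_rot":[0,0,0.0079],"fingers":1},{"dp":[-0.0644,-0.0059,0.0036],"delta_rot":[0,0,0.0079],"fingers":1},{"dp":[-0.0644,-0.0059,0.0036],"delta_rot":[0,0,0.0079],"fingers":1},{"dp":[-0.0644,-0.0059,0.0036],"delta_rot":[0,0,0.0079],"fingers":1},{"dp":[-0.0644,-0.0059,0.0036],"delta_rot":[0,0,0.0079],"fingers":1}]' 20
python3 -m crank '[{"dp":[-0.0644,-0.0059,0.0036],"delta_rot":[0,0,0.0079],"fingers":1},{"dp":[-0.0644,-0.0059,0.0036],"delta_rot":[0,0,0.0079],"fingers":1},{"dp":[-0.0644,-0.0059,0.0036],"delta_rot":[0,0,0.0079],"fingers":1},{"dp":[-0.0644,-0.0059,0.0036],"delta_rot":[0,0,0.0079],"fingers":1},{"dp":[-0.0644,-0.0059,0.0036],"delta_rot":[0,0,0.0079],"fingers":1},{"dp":[-0.0644,-0.0059,0.0036],"delta_rot":[0,0,0.0079],"fingers":1},{"dp":[-0.0644,-0.0059,0.0036],"delta_rot":[0,0,0.0079],"fingers":1},{"dp":[-0.0644,-0.0059,0.0036],"delta_rot":[0,0,0.0079],"fingers":1},{"dp":[-0.0644,-0.0059,0.0036],"delta_rot":[0,0,0.0079],"fingers":1},{"dp":[-0.0644,-0.0059,0.0036],"delta_rot":[0,0,0.0079],"fingers":1},{"dp":[-0.0644,-0.0059,0.0036],"delta_rot":[0,0,0.0079],"fingers":1},{"dp":[-0.0644,-0.0059,0.0036],"delta_rot":[0,0,0.0079],"fingers":1},{"dp":[0,0,0],"delta_rot":[0,0,0],"fingers":1}]' | tail -c 300
python3 -m crank '[{"dp":[-0.0644,-0.0059,0.0036],"delta_rot":[0,0,0.0079],"fingers":1},{"dp":[-0.0644,-0.0059,0.0036],"delta_rot":[0,0,0.0079],"fingers":1}]' >/dev/null
python3 - <<'E'
from h import *
st(); go([.602,.020,.26],.117,10)
E
```

```text
t: 1.1
tcp_pos: [0.4725, 0.3784, 0.2817]
tool_rot: [0.417, 0.909, -0.0, -0.0]
force: [0.0, 0.1, 0.1]
finger_gap: 0.999
gripper_force: 0.0
t 1.27 tcp [0.5087 0.3248 0.2781] psi 0.6116 zt [-0.001 -0.    -1.   ] F [ 0.6   0.12 -0.09] gap 1.001 gf 0.0
n 10 dp [-0.0641 -0.0059  0.0036] rot [-1.00e-05 -0.00e+00  7.87e-03] mm 32.3 deg 2.83validation failed for argument at $...
```

```bash
python3 -m crank '[{"dp":[-0.0641,-0.0059,0.0036],"delta_rot":[0,0,0.0079],"fingers":1},{"dp":[-0.0641,-0.0059,0.0036],"delta_rot":[0,0,0.0079],"fingers":1},{"dp":[-0.0641,-0.0059,0.0036],"delta_rot":[0,0,0.0079],"fingers":1},{"dp":[-0.0641,-0.0059,0.0036],"delta_rot":[0,0,0.0079],"fingers":1},{"dp":[-0.0641,-0.0059,0.0036],"delta_rot":[0,0,0.0079],"fingers":1},{"dp":[-0.0641,-0.0059,0.0036],"delta_rot":[0,0,0.0079],"fingers":1},{"dp":[-0.0641,-0.0059,0.0036],"delta_rot":[0,0,0.0079],"fingers":1},{"dp":[-0.0641,-0.0059,0.0036],"delta_rot":[0,0,0.0079],"fingers":1},{"dp":[-0.0641,-0.0059,0.0036],"delta_rot":[0,0,0.0079],"fingers":1},{"dp":[-0.0641,-0.0059,0.0036],"delta_rot":[0,0,0.0079],"fingers":1},{"dp":[0,0,0],"delta_rot":[0,0,0],"fingers":1},{"dp":[0,0,0],"delta_rot":[0,0,0],"fingers":1}]' >/dev/null
python3 - <<'E'
from h import *
st(); p,d,m=snap('wrist','w1'); go([.602,.020,.161],.117,6)
E
```

```text
t 2.27 tcp [0.6016 0.0199 0.2601] psi 0.1145 zt [-0.001  0.    -1.   ] F [-0.43  0.81 -0.03] gap 1.001 gf 0.0
n 6 dp [-0.0005  0.0002  0.0331] rot [-3.e-05 -2.e-05 -2.e-05] mm 16.5 deg 0.02
```

View pics/w1.png

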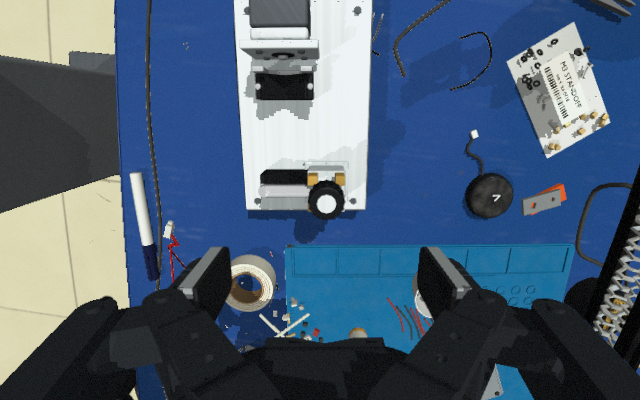

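Wrist view: knob top centre at (325.5,203), rear V-rest (black) around (284,85), stop plate and bracket at rows 45–62, and the bar pointing left. Now I'll measure.

Run:
```python
from h import *
p,d,m=load('w1'); k=atz(m,325.5,203,.112); print('knob',k, pt(m,d,325,203))
yaw=.117; Rz=np.array([[np.cos(yaw),-np.sin(yaw)],[np.sin(yaw),np.cos(yaw)]])
org=k[:2]-Rz@[.034,-.047];print('org',org)
for v in range(14,112,3):
    r=[]
    for u in (262,284,305):
        P=pt(m,d,u,v); l=Rz.T@(P[:2]-org); r.append((round(l[0]*1e3,1),round(l[1]*1e3,1),round(P[2]*1e3,1)))
    print(v,r)
cv2.imwrite('pics/c3.png',cv2.resize(p[0:220,230:380],None,fx=4,fy=2.7,interpolation=cv2.INTER_CUBIC)[:,:,::-1])
go([k[0],k[1],.161],.117,6)
```

```text
knob [0.60236069 0.02435005 0.112     ] [0.60198147 0.02449223 0.11261597]
org [0.56310667 0.0670598 ]
14 [(np.float64(-10.3), np.float64(83.6), np.float64(86.3)), (np.float64(5.2), np.float64(83.4), np.float64(86.5)), (np.float64(19.8), np.float64(83.5), np.float64(85.7))]
17 [(np.float64(-10.5), np.float64(81.8), np.float64(85.8)), (np.float64(5.1), np.float64(81.5), np.float64(86.2)), (np.float64(19.9), np.float64(81.3), np.float64(86.7))]
20 [(np.float64(-10.5), np.float64(79.7), np.float64(86.3)), (np.float64(5.1), np.float64(79.5), np.float64(86.6)), (np.float64(19.8), np.float64(79.3), np.float64(86.6))]
23 [(np.float64(-10.6), np.float64(77.8), np.float64(86.1)), (np.float64(5.0), np.float64(77.5), np.float64(86.7)), (np.float64(19.8), np.float64(77.5), np.float64(86.2))]
26 [(np.float64(-10.8), np.float64(76.0), np.float64(85.4)), (np.float64(4.8), np.float64(75.8), np.float64(85.4)), (np.float64(19.7), np.float64(75.7), np.float64(85.4))]
29 [(np.float64(-10.7), np.float64(73.8), np.float64(86.4)), (np.float64(4.9), np.float64(73.6), np.float64(86.6)), (np.float64(19.7), np
[... 4076 characters left out ...]
4(-2.7), np.float64(25.5), np.float64(37.7)), (np.float64(16.0), np.float64(25.4), np.float64(37.9))]
104 [(np.float64(-22.4), np.float64(23.0), np.float64(37.7)), (np.float64(-2.8), np.float64(22.9), np.float64(37.4)), (np.float64(16.0), np.float64(22.8), np.float64(37.4))]
107 [(np.float64(-22.6), np.float64(20.4), np.float64(37.5)), (np.float64(-2.8), np.float64(20.3), np.float64(37.6)), (np.float64(15.9), np.float64(20.2), np.float64(37.7))]
110 [(np.float64(-22.7), np.float64(17.8), np.float64(37.5)), (np.float64(-2.8), np.float64(17.7), np.float64(38.4)), (np.float64(15.9), np.float64(17.6), np.float64(37.6))]
n 6 dp [0.001  0.0005 0.0331] rot [-3.e-05 -2.e-05 -2.e-05] mm 16.5 deg 0.02
```

View pics/c3.png

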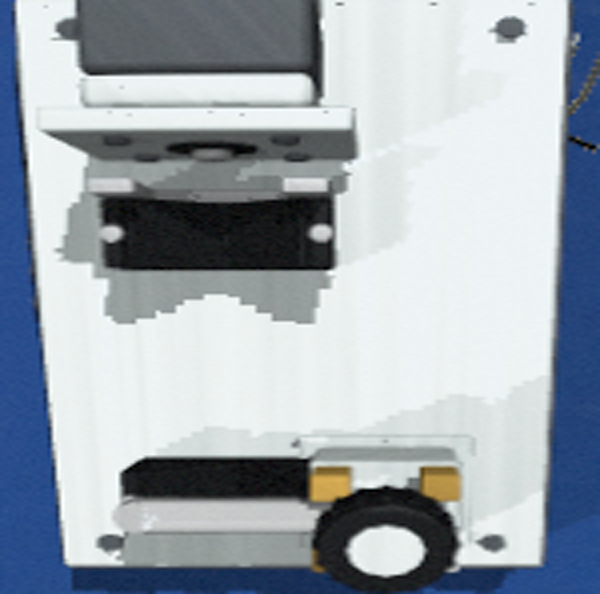

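Knob, V-rest (y≈27), and bracket (y≈60.5) all agree with the drive geometry. The yaw is about 0.115. I'll descend onto the knob, splitting the y difference between the cameras.

```bash
python3 -m crank '[{"dp":[0.001,0,0.033],"delta_rot":[0,0,0],"fingers":0.3},{"dp":[0.001,0,0.033],"delta_rot":[0,0,0],"fingers":0.3},{"dp":[0.001,0,0.033],"delta_rot":[0,0,0],"fingers":0.3},{"dp":[0.001,0,0.033],"delta_rot":[0,0,0],"fingers":0.3},{"dp":[0,0,0.033],"delta_rot":[0,0,0],"fingers":0.3},{"dp":[0,0,0.033],"delta_rot":[0,0,0],"fingers":0.3},{"dp":[0,0,0],"delta_rot":[0,0,0],"fingers":0.3}]' 50 |tail -4
python3 - <<'E'
from h import *
st(); snap('side','s1'); p,d,m=snap('wrist','w2')
q,_,_=load('s1'); a=cv2.resize(q[225:325,265:385],(480,400),interpolation=cv2.INTER_CUBIC);b=cv2.resize(p[170:400,200:460],(320,283))
c=np.zeros((400,800,3),np.uint8);c[:,:480]=a;c[:283,480:]=b;cv2.imwrite('pics/c4.png',c[:,:,::-1])
E
```

```text
tool_rot: [0.663, 0.748, -0.002, -0.003]
force: [-0.8, -0.4, -0.3]
finger_gap: 0.646
gripper_force: 0.0
t 2.9 tcp [0.5992 0.0259 0.1586] psi 0.1204 zt [-0.007  0.001 -1.   ] F [-0.79 -0.45 -0.28] gap 0.646 gf 0.0
```

View pics/c4.png

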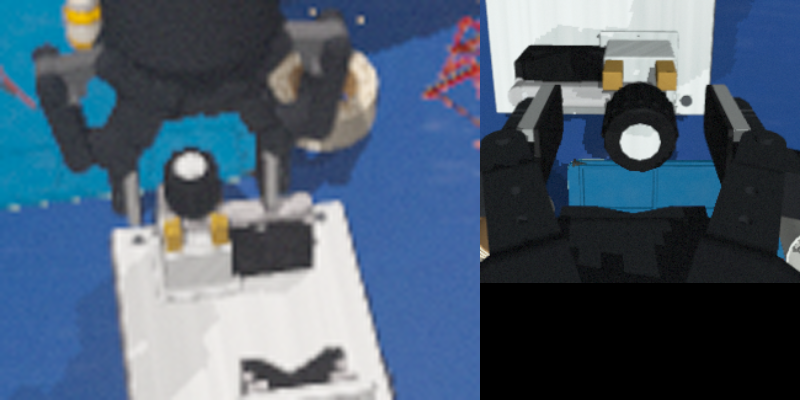

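Run:
```python
from h import *
st(); p,d,m=load('w2')
# knob white disc centre: crop (641,141)->px
u,v=200+(641-480)*260/320,170+141*230/283; print(u,v); 
k=atz(m,u,v,.112); print('knob',k, pt(m,d,int(u),int(v)))
for l in (0.02,-0.02,0):
  for z in (.054,.073):
    X=att(m).T@((cur()@np.r_[0,l,z,1])[:3]-m['origin']); print(l,z,m['cx']+m['fx']*X[0]/-X[2],m['cy']-m['fy']*X[1]/-X[2])
go([.602,.0235,.161],.117,3)
```

```text
t 3.0 tcp [0.601  0.0251 0.1614] psi 0.1198 zt [-0.002  0.    -1.   ] F [-0.03 -0.26  0.38] gap 0.652 gf 0.0
330.8125 284.59363957597174
knob [0.60329773 0.02435403 0.112     ] [0.6029266  0.0245626  0.11194763]
0.02 0.054 371.70240372613574 277.0993334972936
0.02 0.073 366.2335590422884 257.24215535250835
-0.02 0.054 279.36297445015026 276.8809433097239
-0.02 0.073 284.78206276577714 257.06559334798493
0 0.054 325.51147761004535 276.9900882366546
0 0.073 325.49130669171353 257.1538385741474
n 3 dp [-0.0012  0.0005  0.0003] rot [-8.0e-05 -3.0e-05  1.5e-04] mm 0.7 deg 0.06
```

```bash
python3 -m crank '[{"dp":[-0.002,0.003,0],"delta_rot":[0,0,0],"fingers":0.2},{"dp":[0,0,0],"delta_rot":[0,0,0],"fingers":-1},{"dp":[0,0,0],"delta_rot":[0,0,0],"fingers":-1},{"dp":[0,0,0],"delta_rot":[0,0,0],"fingers":-1},{"dp":[0,0,0],"delta_rot":[0,0,0],"fingers":-1},{"dp":[0,0,0],"delta_rot":[0,0,0],"fingers":-1},{"dp":[0,0,0],"delta_rot":[0,0,0],"fingers":-1}]' 50 
python3 -c "
from h import *
st()"
```

```text
t: 3.58
tcp_pos: [0.6027, 0.0228, 0.1632]
tool_rot: [0.664, 0.747, -0.0, -0.0]
force: [-2.9, -0.2, 6.3]
finger_gap: 0.286
gripper_force: 48.8
t 3.58 tcp [0.6027 0.0228 0.1632] psi 0.1177 zt [-0. -0. -1.] F [-2.88 -0.17  6.28] gap 0.286 gf 48.8
```

```bash
python3 -m crank '[{"dp":[0,0,-0.008],"delta_rot":[0,0,0],"fingers":-1},{"dp":[0,0,-0.012],"delta_rot":[0,0,0],"fingers":-1},{"dp":[0,0,-0.012],"delta_rot":[0,0,0],"fingers":-1},{"dp":[0,0,-0.010],"delta_rot":[0,0,0],"fingers":-1},{"dp":[0,0,0],"delta_rot":[0,0,0],"fingers":-1},{"dp":[0,0,0],"delta_rot":[0,0,0],"fingers":-1},{"dp":[0,0,0],"delta_rot":[0,0,0],"fingers":-1}]' |grep -v rot
```

```text
t: 4.17
tcp_pos: [0.6027, 0.0228, 0.1822]
force: [-0.1, -1.3, -9.9]
finger_gap: 0.283
gripper_force: 49.5
```

```bash
python3 -m crank '[{"dp":[0,0,-0.006],"delta_rot":[0,0,0],"fingers":-1},{"dp":[0,0,0],"delta_rot":[0,0,0],"fingers":-1},{"dp":[0,0,0],"delta_rot":[0,0,-0.018],"fingers":-1},{"dp":[0,0,0],"delta_rot":[0,0,-0.018],"fingers":-1},{"dp":[0,0,0],"delta_rot":[0,0,-0.018],"fingers":-1},{"dp":[0,0,0],"delta_rot":[0,0,-0.018],"fingers":-1},{"dp":[0,0,0],"delta_rot":[0,0,-0.018],"fingers":-1},{"dp":[0,0,0],"delta_rot":[0,0,-0.018],"fingers":-1},{"dp":[0,0,0],"delta_rot":[0,0,-0.018],"fingers":-1}]'
python3 -c "
from h import *
st();print(manip.sense()['ft_torque'])"
```

```text
t: 4.92
tcp_pos: [0.6025, 0.0229, 0.1853]
tool_rot: [0.322, 0.947, -0.0, -0.001]
force: [-1.5, -0.9, -10.3]
finger_gap: 0.28
gripper_force: 49.6
t 4.92 tcp [0.6025 0.0229 0.1853] psi 0.9149 zt [-0.002  0.    -1.   ] F [ -1.54  -0.91 -10.25] gap 0.28 gf 49.6
[-0.13238066  0.00808312  0.00841434]
```

Turning freely. I'll finish the turn, which is another 0.124 units.

```bash
python3 -m crank '[{"dp":[0,0,0],"delta_rot":[0,0,-0.018],"fingers":-1},{"dp":[0,0,0],"delta_rot":[0,0,-0.018],"fingers":-1},{"dp":[0,0,0],"delta_rot":[0,0,-0.018],"fingers":-1},{"dp":[0,0,0],"delta_rot":[0,0,-0.018],"fingers":-1},{"dp":[0,0,0],"delta_rot":[0,0,-0.018],"fingers":-1},{"dp":[0,0,0],"delta_rot":[0,0,-0.018],"fingers":-1},{"dp":[0,0,0],"delta_rot":[0,0,-0.014],"fingers":-1},{"dp":[0,0,0],"delta_rot":[0,0,0],"fingers":-1},{"dp":[0,0,0],"delta_rot":[0,0,0],"fingers":-1}]' >/dev/null
python3 -c "
from h import *
st();print(manip.sense()['ft_torque'])"
```

```text
t 5.67 tcp [0.6025 0.0227 0.1854] psi 1.6738 zt [-0.002 -0.    -1.   ] F [-0.38 -1.13 -8.66] gap 0.285 gf 49.6
[-0.24054649  0.22196282  0.03086096]
```

```bash
python3 -m crank '[{"dp":[0,0,0.004],"delta_rot":[0,0,0],"fingers":-1},{"dp":[0,0,0.004],"delta_rot":[0,0,0],"fingers":-1},{"dp":[0,0,0.004],"delta_rot":[0,0,0],"fingers":-1},{"dp":[0,0,0.004],"delta_rot":[0,0,0],"fingers":-1},{"dp":[0,0,0],"delta_rot":[0,0,0],"fingers":-1},{"dp":[0,0,0],"delta_rot":[0,0,0],"fingers":-1}]' |grep -E "tcp|force"
python3 -m crank '[{"dp":[0,0,0.002],"delta_rot":[0,0,0],"fingers":-1},{"dp":[0,0,0],"delta_rot":[0,0,0],"fingers":-1}]' |grep -E "tcp|force"
python3 -m crank '[{"dp":[0,0,0.002],"delta_rot":[0,0,0],"fingers":-1},{"dp":[0,0,0],"delta_rot":[0,0,0],"fingers":-1}]' |grep -E "tcp|force"
```

```text
tcp_pos: [0.6026, 0.0227, 0.1774]
force: [-3.1, -2.4, -9.0]
gripper_force: 49.7
tcp_pos: [0.6026, 0.0227, 0.1765]
force: [-3.4, -3.7, -8.0]
gripper_force: 49.7
tcp_pos: [0.6026, 0.0228, 0.1755]
force: [-3.2, -3.1, -8.0]
gripper_force: 49.7
```

```bash
for i in 1; do
python3 -m crank '[{"dp":[0,0,0.001],"delta_rot":[0,0,0],"fingers":-1},{"dp":[0,0,0],"delta_rot":[0,0,0],"fingers":-1}]' |grep -E "tcp|^force"
python3 -m crank '[{"dp":[0,0,0.001],"delta_rot":[0,0,0],"fingers":-1},{"dp":[0,0,0],"delta_rot":[0,0,0],"fingers":-1}]' |grep -E "tcp|^force"
python3 -m crank '[{"dp":[0,0,0.001],"delta_rot":[0,0,0],"fingers":-1},{"dp":[0,0,0],"delta_rot":[0,0,0],"fingers":-1}]' |grep -E "tcp|^force"
done
```

```text
tcp_pos: [0.6026, 0.0228, 0.1754]
force: [-4.0, -2.8, -7.4]
tcp_pos: [0.6026, 0.0228, 0.1753]
force: [-5.2, -2.7, -4.6]
tcp_pos: [0.6026, 0.0228, 0.1753]
force: [-6.1, -3.8, -2.2]
```

```bash
python3 -m crank '[{"dp":[0,0,0.001],"delta_rot":[0,0,0],"fingers":-1},{"dp":[0,0,0.001],"delta_rot":[0,0,0],"fingers":-1},{"dp":[0,0,0],"delta_rot":[0,0,0],"fingers":-1}]' |grep -E "tcp|^force"
python3 -m crank '[{"dp":[0,0,0],"delta_rot":[0,0,0],"fingers":0.1},{"dp":[0,0,0],"delta_rot":[0,0,0],"fingers":0.1},{"dp":[0,0,0],"delta_rot":[0,0,0],"fingers":0.1},{"dp":[0,0,0],"delta_rot":[0,0,0],"fingers":0.1},{"dp":[0,0,0],"delta_rot":[0,0,0],"fingers":0.1}]' 20
python3 - <<'E'
from h import *
st(); snap('side','s2'); snap('wrist','w3')
c=cur(); print('z target up'); go([c[0,3],c[1,3],.235],np.arctan2(c[1,1],c[0,1]),3)
p,_,_=load('w3');q,_,_=load('s2');a=cv2.resize(q[225:325,265:385],(480,400),interpolation=cv2.INTER_CUBIC);b=cv2.resize(p[170:400,200:460],(320,283))
x=np.zeros((400,800,3),np.uint8);x[:,:480]=a;x[:283,480:]=b;cv2.imwrite('pics/c5.png',x[:,:,::-1])
E
```

```text
tcp_pos: [0.6026, 0.0228, 0.1752]
force: [-5.9, -2.8, 2.8]
t: 7.67
tcp_pos: [0.6042, 0.023, 0.1739]
tool_rot: [-0.053, 0.999, -0.0, 0.001]
force: [-0.6, 0.9, -0.3]
finger_gap: 0.552
gripper_force: 0.0
t 7.67 tcp [0.6042 0.023  0.1739] psi 1.6759 zt [ 0.003  0.    -1.   ] F [-0.63  0.93 -0.31] gap 0.552 gf 0.0
z target up
n 3 dp [-0.    -0.    -0.041] rot [-0.e+00  7.e-05  0.e+00] mm 20.5 deg 0.03
```

View pics/c5.png

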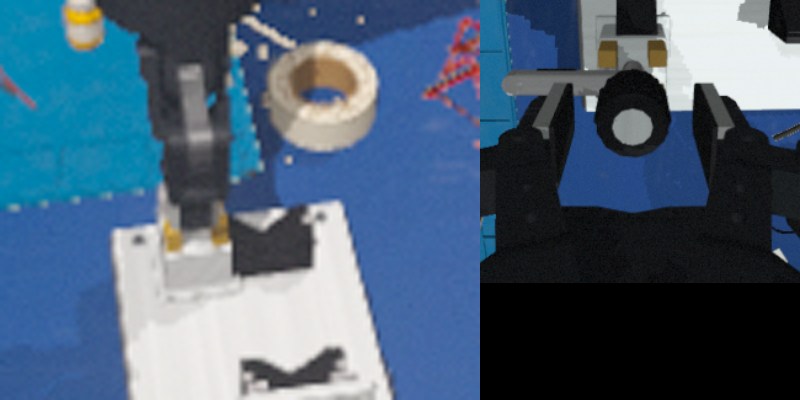

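The bar is parked pointing to -y. I'll raise the gripper and go over to the cartridge.

```bash
python3 -m crank '[{"dp":[0,0,-0.04],"delta_rot":[0,0,0],"fingers":0.1},{"dp":[0,0,-0.04],"delta_rot":[0,0,0],"fingers":0.1},{"dp":[0,0,-0.04],"delta_rot":[0,0,0],"fingers":0.1},{"dp":[0,0,0],"delta_rot":[0,0,0],"fingers":0.1}]' |grep -E "tcp|^force"
python3 - <<'E'
from h import *
st(); go([.529,-.266,.2],-.294,18)
E
```

```text
tcp_pos: [0.6054, 0.0227, 0.2371]
force: [0.9, -0.1, 1.5]
t 8.1 tcp [0.6054 0.0227 0.2371] psi 1.6761 zt [ 0.008 -0.001 -1.   ] F [ 0.92 -0.05  1.47] gap 0.545 gf 0.0
n 18 dp [-0.021  -0.0331  0.0042] rot [6.000e-05 6.000e-05 1.742e-02] mm 19.7 deg 6.27
```

```bash
python3 -m crank '[{"dp":[-0.021,-0.0331,0.004],"delta_rot":[0,0,0.0174],"fingers":0.1},{"dp":[-0.021,-0.0331,0.004],"delta_rot":[0,0,0.0174],"fingers":0.1},{"dp":[-0.021,-0.0331,0.004],"delta_rot":[0,0,0.0174],"fingers":0.1},{"dp":[-0.021,-0.0331,0.004],"delta_rot":[0,0,0.0174],"fingers":0.1},{"dp":[-0.021,-0.0331,0.004],"delta_rot":[0,0,0.0174],"fingers":0.1},{"dp":[-0.021,-0.0331,0.004],"delta_rot":[0,0,0.0174],"fingers":0.1},{"dp":[-0.021,-0.0331,0.004],"delta_rot":[0,0,0.0174],"fingers":0.1},{"dp":[-0.021,-0.0331,0.004],"delta_rot":[0,0,0.0174],"fingers":0.1},{"dp":[-0.021,-0.0331,0.004],"delta_rot":[0,0,0.0174],"fingers":0.1}]' |grep -E "tcp|^force"
python3 -m crank '[{"dp":[-0.021,-0.0331,0.004],"delta_rot":[0,0,0.0174],"fingers":0.5},{"dp":[-0.021,-0.0331,0.004],"delta_rot":[0,0,0.0174],"fingers":0.5},{"dp":[-0.021,-0.0331,0.004],"delta_rot":[0,0,0.0174],"fingers":0.5},{"dp":[-0.021,-0.0331,0.004],"delta_rot":[0,0,0.0174],"fingers":0.5},{"dp":[-0.021,-0.0331,0.004],"delta_rot":[0,0,0.0174],"fingers":0.5},{"dp":[-0.021,-0.0331,0.004],"delta_rot":[0,0,0.0174],"fingers":0.5},{"dp":[-0.021,-0.0331,0.004],"delta_rot":[0,0,0.0174],"fingers":0.5},{"dp":[-0.021,-0.0331,0.004],"delta_rot":[0,0,0.0174],"fingers":0.5},{"dp":[-0.021,-0.0331,0.004],"delta_rot":[0,0,0.0174],"fingers":0.5},{"dp":[0,0,0],"delta_rot":[0,0,0],"fingers":0.5},{"dp":[0,0,0],"delta_rot":[0,0,0],"fingers":0.5},{"dp":[0,0,0],"delta_rot":[0,0,0],"fingers":0.5}]' |grep -E "tcp|^force"
python3 - <<'E'
from h import *
st(); p,d,m=snap('wrist','w4'); cv2.imwrite('pics/c6.png',cv2.resize(p[30:290,160:500],None,fx=2.2,fy=2.2)[:,:,::-1])
E
```

```text
tcp_pos: [0.6423, -0.1429, 0.2141]
force: [0.4, -0.1, 0.1]
tcp_pos: [0.5272, -0.2659, 0.197]
force: [0.7, 0.3, 0.2]
t 9.85 tcp [ 0.5272 -0.2659  0.197 ] psi -0.2908 zt [ 0.001 -0.    -1.   ] F [0.66 0.33 0.2 ] gap 0.75 gf 0.0
```

View pics/c6.png

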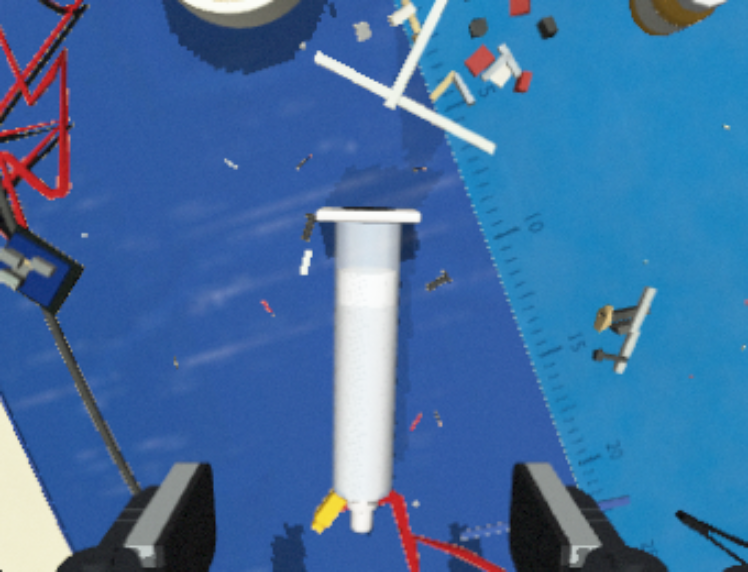

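The crop shows the flange's upper edge centred at about (368,217), the barrel end at (362,500) and the cap tip at (361,531). The nozzle end faces the gripper.

Run:
```python
from h import *
p,d,m=load('w4'); f=lambda x,y:(160+x/2.2,30+y/2.2)
A=atz(m,*f(368,217),.021); N=atz(m,*f(361,531),.012)
C=[atz(m,*f((l+r)/2,y),.016) for l,r,y in ((337,399,250),(335,396,330),(334,394,410),(334,392,480))]
print('flange',A,'tip',N,'len',np.linalg.norm((A-N)[:2])); print(np.round(C,4))
C=np.array(C); v=C[0]-C[-1]; psi=np.arctan2(v[1],v[0])-np.pi/2; v/=np.linalg.norm(v)
print('psi',psi); mid1=A-v*.053; mid2=N+v*.072; print(mid1,mid2, (C-C[0])@[v[1],-v[0],0])
for x,y in((366,300),(364,400),(368,217)): print(pt(m,d,*f(x,y)).round(4))
g=(mid1+mid2)/2; 
base=C.mean(0); g=base+v*((g-base)@v); print('mid',g,'grip',g+v*.005)
t=g+v*.005; go([t[0],t[1],.1],psi,5)
```

```text
flange [ 0.545365   -0.21376866  0.021     ] tip [ 0.50690943 -0.33393238  0.012     ] len 0.12616714684730948
[[ 0.542  -0.2252  0.016 ]
 [ 0.5328 -0.2531  0.016 ]
 [ 0.5234 -0.2828  0.016 ]
 [ 0.5147 -0.3106  0.016 ]]
psi -0.3097189775687075
[ 0.52921108 -0.26424688  0.021     ] [ 0.52885438 -0.26535819  0.012     ] [ 0.00000000e+00 -2.82776666e-04 -2.00808598e-04  4.44485186e-19]
[ 0.5365 -0.241   0.0241]
[ 0.5253 -0.2764  0.024 ]
[ 0.5454 -0.2136  0.0238]
mid [ 0.52921358 -0.26486041  0.016     ] grip [ 0.53073753 -0.26009832  0.016     ]
n 5 dp [0.0026 0.0005 0.0389] rot [4.0e-05 0.0e+00 6.2e-04] mm 19.5 deg 0.22
```

```bash
python3 -m crank '[{"dp":[0.0026,0.0005,0.0389],"delta_rot":[0,0,0.0006],"fingers":0.2},{"dp":[0.0026,0.0005,0.0389],"delta_rot":[0,0,0.0006],"fingers":0.2},{"dp":[0.0026,0.0005,0.0389],"delta_rot":[0,0,0.0006],"fingers":0.2},{"dp":[0.0026,0.0005,0.0389],"delta_rot":[0,0,0.0006],"fingers":0.2},{"dp":[0.0026,0.0005,0.0389],"delta_rot":[0,0,0.0006],"fingers":0.2},{"dp":[0,0,0.024],"delta_rot":[0,0,0],"fingers":0.2},{"dp":[0,0,0.022],"delta_rot":[0,0,0],"fingers":0.2},{"dp":[0,0,0],"delta_rot":[0,0,0],"fingers":0.2},{"dp":[0,0,0],"delta_rot":[0,0,0],"fingers":0.2},{"dp":[0,0,0],"delta_rot":[0,0,0],"fingers":0.2}]' 30 |grep -E "tcp|force"
python3 - <<'E'
from h import *
st(); go([.5307,-.2601,.077],-.3097,1)
E
```

```text
tcp_pos: [0.5304, -0.2604, 0.0777]
force: [0.2, -0.5, -0.2]
gripper_force: 0.0
t 10.73 tcp [ 0.5304 -0.2604  0.0777] psi -0.3104 zt [ 0.001 -0.001 -1.   ] F [ 0.23 -0.49 -0.22] gap 0.601 gf 0.0
n 1 dp [0.0007 0.0004 0.0015] rot [ 2.7e-04  9.0e-05 -1.1e-04] mm 0.8 deg 0.11
```

```bash
python3 -m crank '[{"dp":[0,0,0],"delta_rot":[0,0,0],"fingers":-1},{"dp":[0,0,0],"delta_rot":[0,0,0],"fingers":-1},{"dp":[0,0,0],"delta_rot":[0,0,0],"fingers":-1},{"dp":[0,0,0],"delta_rot":[0,0,0],"fingers":-1},{"dp":[0,0,0],"delta_rot":[0,0,0],"fingers":-1},{"dp":[0,0,0],"delta_rot":[0,0,0],"fingers":-1}]' 30 |grep -E "tcp|force"
python3 -m crank '[{"dp":[0,0,-0.03],"delta_rot":[0,0,0],"fingers":-1},{"dp":[0,0,-0.06],"delta_rot":[0,0,0],"fingers":-1},{"dp":[0,0,-0.06],"delta_rot":[0,0,0],"fingers":-1},{"dp":[0,0,-0.06],"delta_rot":[0,0,0],"fingers":-1},{"dp":[0,0,-0.06],"delta_rot":[0,0,0],"fingers":-1},{"dp":[0,0,-0.02],"delta_rot":[0,0,0],"fingers":-1},{"dp":[0,0,0],"delta_rot":[0,0,0],"fingers":-1},{"dp":[0,0,0],"delta_rot":[0,0,0],"fingers":-1}]' |grep -E "tcp|force|gap"
python3 - <<'E'
from h import *
st()
c=np.array([.5633,.0658]);y=.115
Rz=np.array([[np.cos(y),-np.sin(y)],[np.sin(y),np.cos(y)]]); t=c+Rz@[0,.008]; print(t); go([t[0],t[1],.22],y,14)
s=manip.snapshot('wrist')[0]; cv2.imwrite('pics/w5.png',s[:,:,::-1])
E
```

```text
tcp_pos: [0.5302, -0.2605, 0.0781]
force: [-0.1, 0.0, 6.8]
gripper_force: 29.6
tcp_pos: [0.5294, -0.2599, 0.2217]
force: [-0.4, 0.6, -1.2]
finger_gap: 0.268
gripper_force: 29.6
t 11.9 tcp [ 0.5294 -0.2599  0.2217] psi -0.3109 zt [-0.  0. -1.] F [-0.44  0.58 -1.16] gap 0.268 gf 29.6
[0.56238203 0.07374716]
n 14 dp [ 0.0482 -0.0007  0.0002] rot [-0.      -0.      -0.00484] mm 24.1 deg 1.74
```

View pics/w5.png

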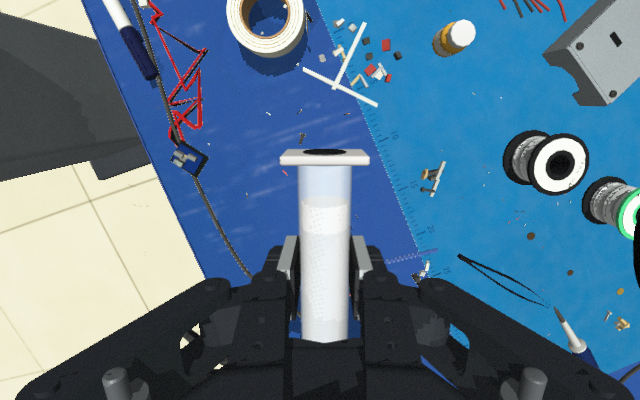

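The cartridge is held straight, with the flange band at rows 150–165. I'll measure the flange position in the tool frame numerically.

Run:
```python
from h import *
st(); p,d,m=snap('wrist','w6'); Ti=np.linalg.inv(cur())
for v in range(146,172,2):
    print(v,[(*(Ti@np.r_[pt(m,d,u,v),1])[:3].__mul__(1e3).round(1),int(p[v,u].mean())) for u in (290,325,360)])
for v in (190,220,250): print(v,[(Ti@np.r_[pt(m,d,u,v),1])[:3].__mul__(1e3).round(1).tolist() for u in (315,325,335)])
```

```text
t 11.95 tcp [ 0.5289 -0.2595  0.2206] psi -0.3108 zt [-0.002  0.002 -1.   ] F [-0.61 -0.07 -0.37] gap 0.266 gf 29.6
146 [(np.float64(36.8), np.float64(-30.8), np.float64(219.9), 105), (np.float64(36.7), np.float64(1.2), np.float64(220.0), 113), (np.float64(36.7), np.float64(33.2), np.float64(220.1), 100)]
148 [(np.float64(34.9), np.float64(-30.9), np.float64(220.1), 112), (np.float64(34.9), np.float64(1.2), np.float64(219.9), 99), (np.float64(35.0), np.float64(33.2), np.float64(219.6), 112)]
150 [(np.float64(51.8), np.float64(-15.2), np.float64(72.3), 171), (np.float64(52.1), np.float64(0.6), np.float64(69.5), 30), (np.float64(51.7), np.float64(16.4), np.float64(73.1), 174)]
152 [(np.float64(51.7), np.float64(-14.6), np.float64(66.2), 171), (np.float64(52.2), np.float64(0.5), np.float64(62.2), 28), (np.float64(51.8), np.float64(15.5), np.float64(65.1), 175)]
154 [(np.float64(51.7), np.float64(-13.9), np.float64(59.9), 172), (np.float64(52.0), np.float64(0.5), np.float64(57.3), 66), (np.float64(51.8), np.float64(14.9), np.float64(59.0), 178)]
156 [(np.float64(51.5), np.float64(-13.5),
[... 954 characters left out ...]
9.6), 101), (np.float64(47.7), np.float64(0.5), np.float64(54.2), 204), (np.float64(18.3), np.float64(33.7), np.float64(219.7), 103)]
168 [(np.float64(16.3), np.float64(-31.4), np.float64(220.3), 99), (np.float64(46.9), np.float64(0.5), np.float64(54.0), 232), (np.float64(16.3), np.float64(33.8), np.float64(220.3), 102)]
170 [(np.float64(14.4), np.float64(-31.5), np.float64(220.1), 104), (np.float64(46.0), np.float64(0.5), np.float64(54.3), 233), (np.float64(14.6), np.float64(33.8), np.float64(219.5), 98)]
190 [[37.7, -3.6, 54.5], [37.9, 0.5, 53.7], [37.7, 4.6, 54.7]]
220 [[24.7, -3.7, 54.8], [25.0, 0.5, 53.9], [24.6, 4.7, 54.8]]
250 [[10.9, -3.8, 54.8], [11.4, 0.5, 53.7], [10.7, 4.9, 55.1]]
```

Flange front is 47.9 mm ahead of the TCP along tool x and the axis is 66 mm below the TCP. I'll carry it over the drive.

Run:
```python
from h import *
c=np.array([.5632,.0666]);y=.115
Rz=np.array([[np.cos(y),-np.sin(y)],[np.sin(y),np.cos(y)]]); t=c+Rz@[-.0005,.0061]; print(t); go([t[0],t[1],.222],y,12)
```

```text
[0.56200335 0.07260233]
n 12 dp [ 0.056  -0.0009 -0.0003] rot [-5.00e-05 -3.00e-05 -5.65e-03] mm 28.0 deg 2.03
```

```bash
python3 -m crank '[{"dp":[0.056,-0.0009,-0.0003],"delta_rot":[0,0,-0.00565],"fingers":-1},{"dp":[0.056,-0.0009,-0.0003],"delta_rot":[0,0,-0.00565],"fingers":-1},{"dp":[0.056,-0.0009,-0.0003],"delta_rot":[0,0,-0.00565],"fingers":-1},{"dp":[0.056,-0.0009,-0.0003],"delta_rot":[0,0,-0.00565],"fingers":-1},{"dp":[0.056,-0.0009,-0.0003],"delta_rot":[0,0,-0.00565],"fingers":-1},{"dp":[0.056,-0.0009,-0.0003],"delta_rot":[0,0,-0.00565],"fingers":-1},{"dp":[0.056,-0.0009,-0.0003],"delta_rot":[0,0,-0.00565],"fingers":-1},{"dp":[0.056,-0.0009,-0.0003],"delta_rot":[0,0,-0.00565],"fingers":-1},{"dp":[0.056,-0.0009,-0.0003],"delta_rot":[0,0,-0.00565],"fingers":-1},{"dp":[0.056,-0.0009,-0.0003],"delta_rot":[0,0,-0.00565],"fingers":-1},{"dp":[0.056,-0.0009,-0.0003],"delta_rot":[0,0,-0.00565],"fingers":-1},{"dp":[0.056,-0.0009,-0.0003],"delta_rot":[0,0,-0.00565],"fingers":-1}]' >/dev/null
python3 -m crank '[{"dp":[0,0,0.03],"delta_rot":[0,0,0],"fingers":-1},{"dp":[0,0,0.03],"delta_rot":[0,0,0],"fingers":-1},{"dp":[0,0,0.03],"delta_rot":[0,0,0],"fingers":-1},{"dp":[0,0,0],"delta_rot":[0,0,0],"fingers":-1},{"dp":[0,0,0],"delta_rot":[0,0,0],"fingers":-1},{"dp":[0,0,0],"delta_rot":[0,0,0],"fingers":-1}]' |grep -E "tcp|force|gap"
python3 - <<'E'
from h import *
st(); p,d,m=snap('wrist','w7'); C=cur(); Ti=np.linalg.inv(C)
for v in range(90,172,3):
    print(v,[((Ti@np.r_[pt(m,d,u,v),1])[:3]*1e3).round(1).tolist() for u in (290,325,360)])
# rows scan of motor/bracket edges laterally
for v in (80,120,135): print(v,[(u,*((Ti@np.r_[pt(m,d,u,v),1])[1:3]*1e3).round(0)) for u in range(250,410,12)])
go([.5620,.0726,.175],.115,1)
E
```

```text
tcp_pos: [0.5627, 0.0717, 0.1781]
force: [0.1, -0.9, -0.8]
finger_gap: 0.264
gripper_force: 29.6
t 13.5 tcp [0.5627 0.0717 0.1781] psi 0.1149 zt [-0.002  0.    -1.   ] F [ 0.06 -0.89 -0.76] gap 0.264 gf 29.6
90 [[78.8, -16.7, 92.1], [78.8, 0.4, 92.3], [78.8, 17.4, 91.7]]
93 [[77.4, -16.6, 91.6], [77.4, 0.4, 92.5], [77.4, 17.5, 92.3]]
96 [[76.0, -16.8, 92.3], [76.0, 0.4, 92.3], [76.0, 17.6, 92.7]]
99 [[74.6, -16.8, 92.1], [74.6, 0.4, 92.3], [74.6, 17.5, 92.2]]
102 [[73.2, -16.9, 92.9], [73.1, 0.4, 92.3], [73.2, 17.6, 92.2]]
105 [[71.7, -17.0, 93.3], [71.7, 0.4, 93.1], [71.7, 17.7, 93.2]]
108 [[70.3, -17.0, 92.8], [70.3, 0.4, 93.1], [70.3, 17.7, 92.8]]
111 [[68.8, -16.9, 91.8], [68.8, 0.4, 92.4], [68.9, 17.7, 91.9]]
114 [[67.4, -16.9, 91.9], [67.4, 0.4, 91.6], [67.4, 17.7, 92.0]]
117 [[66.0, -17.0, 92.0], [65.9, 0.4, 91.6], [66.0, 17.8, 92.4]]
120 [[64.5, -17.0, 92.2], [64.5, 0.4, 92.4], [64.5, 17.8, 92.0]]
123 [[63.0, -17.1, 92.8], [63.0, 0.4, 93.2], [63.0, 18.0, 93.5]]
126 [[61.7, -16.8, 89.2], [61.7, 0.4, 89.1], [61.7, 17.6, 89.6]]
129 [[60.3, -16.8, 89.0], [60.3, 0.4, 88.8], [60.3,
[... 2167 characters left out ...]
.0))]
135 [(250, np.float64(-58.0), np.float64(179.0)), (262, np.float64(-41.0), np.float64(141.0)), (274, np.float64(-25.0), np.float64(89.0)), (286, np.float64(-19.0), np.float64(89.0)), (298, np.float64(-13.0), np.float64(89.0)), (310, np.float64(-7.0), np.float64(89.0)), (322, np.float64(-1.0), np.float64(89.0)), (334, np.float64(5.0), np.float64(88.0)), (346, np.float64(11.0), np.float64(89.0)), (358, np.float64(17.0), np.float64(89.0)), (370, np.float64(23.0), np.float64(89.0)), (382, np.float64(38.0), np.float64(141.0)), (394, np.float64(46.0), np.float64(141.0)), (406, np.float64(54.0), np.float64(141.0))]
n 1 dp [ 0.0022 -0.0019  0.0075] rot [-1.e-05 -0.e+00 -3.e-05] mm 4.0 deg 0.01
```

The bracket face is at tool x≈56 and the flange spans 47.9–51.9, so I'll shift about +1 mm along x, then descend in stages.

```bash
python3 -m crank '[{"dp":[0.002,-0.001,0.01],"delta_rot":[0,0,0],"fingers":-1},{"dp":[0,0,0.02],"delta_rot":[0,0,0],"fingers":-1},{"dp":[0,0,0.016],"delta_rot":[0,0,0],"fingers":-1},{"dp":[0,0,0],"delta_rot":[0,0,0],"fingers":-1},{"dp":[0,0,0],"delta_rot":[0,0,0],"fingers":-1}]' |grep -E "tcp|force|gap"
python3 - <<'E'
from h import *
st(); p,d,m=snap('wrist','w8'); C=cur(); Ti=np.linalg.inv(C)
for v in list(range(108,168,3)):
    print(v,[((Ti@np.r_[pt(m,d,u,v),1])[:3]*1e3).round(1).tolist() for u in (290,325,360)])
v=118;x=[((Ti@np.r_[pt(m,d,u,v),1])*1e3) for u in range(255,400)]; print([ (round(a[1],1),round(a[2])) for a,b in zip(x,x[1:]) if abs(a[2]-b[2])>15])
E
```

```text
tcp_pos: [0.5617, 0.0728, 0.1549]
force: [0.6, -0.0, -0.9]
finger_gap: 0.267
gripper_force: 29.6
t 13.97 tcp [0.5617 0.0728 0.1549] psi 0.1152 zt [-0.002  0.    -1.   ] F [ 0.61 -0.01 -0.85] gap 0.267 gf 29.6
108 [[70.2, -14.5, 70.4], [70.1, 0.4, 70.0], [70.2, 15.3, 70.0]]
111 [[68.9, -14.5, 69.5], [68.9, 0.4, 68.4], [68.9, 15.3, 69.3]]
114 [[67.7, -14.4, 68.6], [67.7, 0.4, 69.0], [67.7, 15.3, 68.6]]
117 [[66.5, -14.4, 68.3], [66.4, 0.4, 69.1], [66.5, 15.3, 68.4]]
120 [[65.2, -14.5, 68.7], [65.2, 0.4, 68.7], [65.2, 15.3, 68.7]]
123 [[64.0, -14.5, 68.6], [64.0, 0.4, 68.2], [64.0, 15.3, 68.5]]
126 [[62.7, -14.6, 69.5], [62.7, 0.4, 68.9], [62.7, 15.4, 68.5]]
129 [[61.4, -14.7, 69.4], [61.4, 0.4, 69.9], [61.4, 15.6, 70.0]]
132 [[60.3, -14.3, 66.1], [60.4, 0.4, 65.4], [60.4, 15.2, 65.9]]
135 [[59.1, -14.4, 66.2], [59.1, 0.4, 65.7], [59.1, 15.2, 65.7]]
138 [[57.9, -14.4, 65.7], [57.9, 0.4, 65.4], [57.9, 15.2, 65.3]]
141 [[56.6, -14.4, 65.7], [56.6, 0.4, 65.5], [56.6, 15.3, 65.7]]
144 [[55.3, -14.5, 65.9], [55.3, 0.4, 66.2], [55.3, 15.3, 66.1]]
147 [[53.3, -15.2, 72.2], [51.7, 0.4, 85.7], [53.3, 16.0, 72.2]]
150 [[51.9, -15.3, 72.6], [52.2, 0.4, 70.7], [51.8, 16.2, 73.5]]
153 [[51.8, -14.3, 63.6], [52.2, 0.4, 60.6], [51.8, 15.2, 64.1]]
156 [[51.7, -13.5, 55.6], [51.7, 0.4, 55.8], [51.7, 14.3, 55.7]]
159 [[50.6, -13.4, 54.8], [50.6, 0.4, 55.3], [50.7, 14.2, 54.6]]
162 [[49.4, -13.4, 54.7], [49.4, 0.4, 54.7], [49.5, 14.3, 54.6]]
165 [[48.1, -13.5, 55.2], [48.2, 0.4, 55.1], [48.1, 14.4, 55.4]]
[(np.float64(-26.6), 117), (np.float64(21.5), 70)]
```

Gaps are about 2.3 mm behind the flange and 3.7 mm in front, and it's laterally centred within 0.5 mm. I'll lower it.

```bash
python3 -m crank '[{"dp":[-0.001,0.001,0.012],"delta_rot":[0,0,0],"fingers":-1},{"dp":[0,0,0.012],"delta_rot":[0,0,0],"fingers":-1},{"dp":[0,0,0.010],"delta_rot":[0,0,0],"fingers":-1},{"dp":[0,0,0],"delta_rot":[0,0,0],"fingers":-1},{"dp":[0,0,0],"delta_rot":[0,0,0],"fingers":-1}]' |grep -E "tcp|^force|gap"
python3 -m crank '[{"dp":[0,0,0.004],"delta_rot":[0,0,0],"fingers":-1},{"dp":[0,0,0.002],"delta_rot":[0,0,0],"fingers":-1},{"dp":[0,0,0],"delta_rot":[0,0,0],"fingers":-1}]' |grep -E "tcp|^force|gap"
python3 -m crank '[{"dp":[0,0,0.002],"delta_rot":[0,0,0],"fingers":-1},{"dp":[0,0,0],"delta_rot":[0,0,0],"fingers":-1}]' |grep -E "tcp|^force|gap"
```

```text
tcp_pos: [0.5625, 0.0723, 0.1382]
force: [0.9, -0.4, -0.6]
finger_gap: 0.273
tcp_pos: [0.5628, 0.0723, 0.1357]
force: [-0.7, -0.5, -0.4]
finger_gap: 0.268
tcp_pos: [0.5628, 0.0723, 0.1348]
force: [-0.2, 0.1, -1.6]
finger_gap: 0.269
```

```bash
python3 -m crank '[{"dp":[0,0,0.002],"delta_rot":[0,0,0],"fingers":-1},{"dp":[0,0,0],"delta_rot":[0,0,0],"fingers":-1}]' |grep -E "tcp|^force"
python3 -m crank '[{"dp":[0,0,0.002],"delta_rot":[0,0,0],"fingers":-1},{"dp":[0,0,0],"delta_rot":[0,0,0],"fingers":-1}]' |grep -E "tcp|^force"
python3 -m crank '[{"dp":[0,0,0.001],"delta_rot":[0,0,0],"fingers":-1},{"dp":[0,0,0],"delta_rot":[0,0,0],"fingers":-1}]' |grep -E "tcp|^force"
```

```text
tcp_pos: [0.5628, 0.0723, 0.1337]
force: [0.5, 0.1, -1.7]
tcp_pos: [0.5628, 0.0723, 0.1326]
force: [-0.3, -0.8, -0.1]
tcp_pos: [0.5628, 0.0723, 0.1323]
force: [0.6, -0.5, 0.3]
```

```bash
python3 -m crank '[{"dp":[0,0,0.001],"delta_rot":[0,0,0],"fingers":-1},{"dp":[0,0,0],"delta_rot":[0,0,0],"fingers":-1}]' |grep -E "tcp|^force"
python3 -m crank '[{"dp":[0,0,0.001],"delta_rot":[0,0,0],"fingers":-1},{"dp":[0,0,0],"delta_rot":[0,0,0],"fingers":-1}]' |grep -E "tcp|^force"
python3 - <<'E'
from h import *
st(); p,d,m=snap('wrist','w9'); C=cur(); Ti=np.linalg.inv(C)
for v in list(range(138,168,3)):
    print(v,[((Ti@np.r_[pt(m,d,u,v),1])[:3]*1e3).round(1).tolist() for u in (290,325,360)])
E
```

```text
tcp_pos: [0.5628, 0.0723, 0.1322]
force: [-1.4, -0.1, 3.5]
tcp_pos: [0.5628, 0.0723, 0.1322]
force: [-1.1, 0.3, 7.4]
t 15.68 tcp [0.5628 0.0723 0.1322] psi 0.1153 zt [ 0. -0. -1.] F [-1.14  0.27  7.37] gap 0.267 gf 30.4
138 [[59.8, -11.5, 42.1], [59.8, 0.8, 42.4], [59.8, 13.1, 42.6]]
141 [[58.8, -11.5, 42.7], [58.8, 0.8, 42.3], [58.8, 13.1, 42.6]]
144 [[57.7, -11.5, 42.4], [57.7, 0.8, 42.6], [57.7, 13.1, 42.4]]
147 [[56.7, -11.5, 42.1], [56.7, 0.8, 42.1], [56.6, 13.2, 42.7]]
150 [[55.5, -11.7, 43.7], [55.5, 0.8, 42.9], [55.4, 13.4, 43.9]]
153 [[52.2, -13.6, 60.0], [52.1, 0.8, 60.3], [53.5, 14.1, 50.2]]
156 [[51.5, -13.2, 56.1], [51.6, 0.8, 55.3], [51.6, 14.8, 55.6]]
159 [[50.6, -13.0, 54.3], [50.6, 0.8, 54.3], [50.6, 14.7, 54.5]]
162 [[49.4, -13.0, 54.2], [49.3, 0.8, 54.4], [49.3, 14.7, 54.8]]
165 [[48.1, -13.1, 54.9], [48.1, 0.8, 54.5], [48.1, 14.8, 54.9]]
```

Seated height is as predicted (.1322). I'll relieve the press, then draw towards the stop.

```bash
python3 -m crank '[{"dp":[0,0,-0.002],"delta_rot":[0,0,0],"fingers":-1},{"dp":[0,0,0],"delta_rot":[0,0,0],"fingers":-1}]' |grep -E "tcp|^force"
python3 -m crank '[{"dp":[-0.002,0,0],"delta_rot":[0,0,0],"fingers":-1},{"dp":[0,0,0],"delta_rot":[0,0,0],"fingers":-1}]' |grep -E "tcp|^force"
python3 -m crank '[{"dp":[-0.001,0,0],"delta_rot":[0,0,0],"fingers":-1},{"dp":[0,0,0],"delta_rot":[0,0,0],"fingers":-1}]' |grep -E "tcp|^force"
```

```text
tcp_pos: [0.5629, 0.0723, 0.1324]
force: [0.0, 0.9, 2.4]
tcp_pos: [0.5628, 0.0714, 0.1321]
force: [0.3, -0.2, 1.0]
tcp_pos: [0.5628, 0.071, 0.1321]
force: [-0.8, 1.5, 1.7]
```

```bash
python3 -m crank '[{"dp":[-0.001,0,0],"delta_rot":[0,0,0],"fingers":-1},{"dp":[0,0,0],"delta_rot":[0,0,0],"fingers":-1}]' |grep -E "tcp|^force"
python3 -m crank '[{"dp":[-0.001,0,0],"delta_rot":[0,0,0],"fingers":-1},{"dp":[0,0,0],"delta_rot":[0,0,0],"fingers":-1}]' |grep -E "tcp|^force"
python3 -m crank '[{"dp":[-0.001,0,0],"delta_rot":[0,0,0],"fingers":-1},{"dp":[0,0,0],"delta_rot":[0,0,0],"fingers":-1}]' |grep -E "tcp|^force"
```

```text
tcp_pos: [0.5629, 0.0704, 0.1321]
force: [-1.1, 1.7, 0.9]
tcp_pos: [0.563, 0.0699, 0.1322]
force: [-0.8, 1.6, 1.1]
tcp_pos: [0.5629, 0.0698, 0.1321]
force: [-1.0, 3.8, 0.8]
```

```bash
python3 -m crank '[{"dp":[-0.0005,0,0],"delta_rot":[0,0,0],"fingers":-1},{"dp":[0,0,0],"delta_rot":[0,0,0],"fingers":-1},{"dp":[0,0,0],"delta_rot":[0,0,0],"fingers":-1}]' |grep -E "tcp|^force"
python3 -c "
from h import *
st()
for i in range(2): manip.snapshot('side'); st()"
```

```text
tcp_pos: [0.5629, 0.0697, 0.1321]
force: [-1.4, 5.2, 0.6]
t 16.98 tcp [0.5629 0.0697 0.1321] psi 0.1148 zt [-0.     0.001 -1.   ] F [-1.36  5.24  0.65] gap 0.269 gf 29.7
t 17.03 tcp [0.5629 0.0698 0.1322] psi 0.1148 zt [-0.     0.001 -1.   ] F [-1.15  5.3  -0.02] gap 0.265 gf 29.7
t 17.08 tcp [0.563  0.0698 0.1321] psi 0.1148 zt [-0.     0.001 -1.   ] F [-1.57  4.87  0.21] gap 0.264 gf 29.7
```

```bash
python3 -m crank '[{"dp":[-0.0006,0,0],"delta_rot":[0,0,0],"fingers":-1},{"dp":[0,0,0],"delta_rot":[0,0,0],"fingers":-1},{"dp":[0,0,0],"delta_rot":[0,0,0],"fingers":-1},{"dp":[0,0,0],"delta_rot":[0,0,0],"fingers":-1},{"dp":[0,0,0],"delta_rot":[0,0,0],"fingers":-1}]' |grep -E "tcp|^force"
```

```text
tcp_pos: [0.5629, 0.0697, 0.1321]
force: [-1.1, 6.5, 0.3]
```

```bash
python3 -m crank '[{"dp":[0.0016,0,0],"delta_rot":[0,0,0],"fingers":-1},{"dp":[0,0,0],"delta_rot":[0,0,0],"fingers":-1}]' |grep -E "tcp|^force"
python3 -m crank '[{"dp":[0,0,0],"delta_rot":[0,0,0],"fingers":0.1},{"dp":[0,0,0],"delta_rot":[0,0,0],"fingers":0.1},{"dp":[0,0,0],"delta_rot":[0,0,0],"fingers":0.1},{"dp":[0,0,0],"delta_rot":[0,0,0],"fingers":0.1},{"dp":[0,0,-0.02],"delta_rot":[0,0,0],"fingers":0.1},{"dp":[0,0,-0.06],"delta_rot":[0,0,0],"fingers":0.1},{"dp":[0,0,-0.06],"delta_rot":[0,0,0],"fingers":0.1},{"dp":[0,0,-0.04],"delta_rot":[0,0,0],"fingers":0.1},{"dp":[0,0,0],"delta_rot":[0,0,0],"fingers":0.1},{"dp":[0,0,0],"delta_rot":[0,0,0],"fingers":0.1},{"dp":[0,0,0],"delta_rot":[0,0,0],"fingers":0.1}]' 20|grep -E "tcp|force|gap"
python3 - <<'E'
from h import *
st(); p,d,m=snap('wrist','w10'); y=.115;o=np.array([.5632,.0660])
Rz=np.array([[np.cos(y),-np.sin(y)],[np.sin(y),np.cos(y)]])
def loc(u,v):
    P=pt(m,d,u,v); l=Rz.T@(P[:2]-o); return (np.r_[l,P[2]]*1e3).round(1).tolist()
# scan along the barrel's column: top line
for v in range(60,330,6): print(v,loc(310,v),loc(325,v),p[v,325].tolist())
E
```

```text
tcp_pos: [0.563, 0.0698, 0.1322]
force: [-1.4, 3.2, 0.7]
tcp_pos: [0.5626, 0.0695, 0.2222]
force: [-0.3, 0.1, 0.1]
finger_gap: 0.553
gripper_force: 0.0
t 18.58 tcp [0.5626 0.0695 0.2222] psi 0.1152 zt [-0.001 -0.    -1.   ] F [-0.33  0.14  0.1 ] gap 0.553 gf 0.0
60 [-8.4, 102.1, 86.6] [0.7, 102.1, 86.8] [238, 243, 242]
66 [-8.5, 98.8, 85.6] [0.7, 98.9, 84.6] [106, 113, 112]
72 [-8.5, 95.2, 86.7] [0.7, 95.2, 86.9] [101, 108, 113]
78 [-8.5, 91.7, 86.4] [0.7, 91.7, 86.4] [101, 106, 112]
84 [-8.6, 88.2, 86.4] [0.7, 88.2, 86.3] [96, 98, 106]
90 [-8.6, 84.6, 86.8] [0.7, 84.6, 86.9] [95, 100, 103]
96 [-8.6, 81.0, 87.0] [0.7, 81.0, 87.2] [93, 97, 102]
102 [-8.7, 77.4, 85.6] [0.7, 77.4, 85.8] [55, 57, 62]
108 [-8.7, 73.8, 86.6] [0.7, 73.8, 86.4] [241, 247, 248]
114 [-8.7, 70.1, 86.9] [0.7, 70.1, 86.7] [230, 236, 235]
120 [-8.7, 66.5, 89.4] [0.7, 66.5, 89.2] [240, 245, 247]
126 [-8.7, 62.8, 89.8] [0.7, 62.8, 89.5] [234, 240, 240]
132 [-11.1, 55.5, 38.1] [0.7, 57.7, 69.0] [91, 93, 94]
138 [-9.3, 54.3, 77.9] [0.7, 54.3, 77.4] [172, 170, 165]
144 [-9.7, 49.6, 71.3] [0.7, 50.3, 77.5] [186, 196, 20
[... 1064 characters left out ...]
5, 66.7] [0.8, -34.0, 77.7] [214, 221, 225]
264 [-10.9, -44.4, 67.3] [0.8, -39.0, 77.7] [218, 224, 227]
270 [-11.0, -50.1, 66.5] [0.9, -44.1, 77.6] [209, 217, 222]
276 [-12.6, -71.9, 37.8] [0.9, -49.0, 77.9] [216, 223, 227]
282 [-14.6, -100.6, -0.2] [0.9, -57.4, 72.4] [163, 164, 159]
288 [-14.7, -107.7, -0.1] [0.9, -64.2, 70.1] [148, 146, 142]
294 [-14.8, -114.8, 0.2] [0.9, -69.9, 69.7] [143, 142, 137]
300 [-14.9, -122.7, -0.8] [1.0, -122.1, 0.1] [27, 48, 87]
306 [-15.0, -129.7, -0.2] [1.1, -128.0, 2.3] [23, 96, 135]
312 [-15.1, -136.9, 0.4] [1.1, -135.2, 2.7] [35, 117, 164]
318 [-15.2, -145.3, -0.6] [1.1, -142.8, 2.7] [30, 117, 161]
324 [-15.3, -152.4, 0.2] [1.1, -150.4, 2.8] [24, 115, 163]
```

The cartridge is seated: barrel level at 77.6 mm on top and aligned with the drive. Back to the knob.

Run:
```python
from h import *
go([.603,.023,.24],1.676,14)
```

```text
n 14 dp [-0.0097 -0.0012 -0.0026] rot [-2.000e-05 -2.000e-05 -1.774e-02] mm 5.1 deg 6.39
```

```bash
python3 -m crank '[{"dp":[-0.0097,-0.0012,-0.0026],"delta_rot":[0,0,-0.0177],"fingers":0.2},{"dp":[-0.0097,-0.0012,-0.0026],"delta_rot":[0,0,-0.0177],"fingers":0.2},{"dp":[-0.0097,-0.0012,-0.0026],"delta_rot":[0,0,-0.0177],"fingers":0.2},{"dp":[-0.0097,-0.0012,-0.0026],"delta_rot":[0,0,-0.0177],"fingers":0.2},{"dp":[-0.0097,-0.0012,-0.0026],"delta_rot":[0,0,-0.0177],"fingers":0.2},{"dp":[-0.0097,-0.0012,-0.0026],"delta_rot":[0,0,-0.0177],"fingers":0.2},{"dp":[-0.0097,-0.0012,-0.0026],"delta_rot":[0,0,-0.0177],"fingers":0.2},{"dp":[-0.0097,-0.0012,-0.0026],"delta_rot":[0,0,-0.0177],"fingers":0.2},{"dp":[-0.0097,-0.0012,-0.0026],"delta_rot":[0,0,-0.0177],"fingers":0.2},{"dp":[-0.0097,-0.0012,-0.0026],"delta_rot":[0,0,-0.0177],"fingers":0.2},{"dp":[-0.0097,-0.0012,-0.0026],"delta_rot":[0,0,-0.0177],"fingers":0.2},{"dp":[-0.0097,-0.0012,-0.0026],"delta_rot":[0,0,-0.0177],"fingers":0.2}]' >/dev/null
python3 -m crank '[{"dp":[-0.0097,-0.0012,-0.0026],"delta_rot":[0,0,-0.0177],"fingers":0.2},{"dp":[-0.0097,-0.0012,-0.0026],"delta_rot":[0,0,-0.0177],"fingers":0.2},{"dp":[0,0,0],"delta_rot":[0,0,0],"fingers":0.2},{"dp":[0,0,0],"delta_rot":[0,0,0],"fingers":0.2},{"dp":[0,0,0],"delta_rot":[0,0,0],"fingers":0.2}]' |grep -E "tcp|^force"
python3 - <<'E'
from h import *
st();go([.603,.023,.1755],1.676,4)
p,d,m=snap('wrist','w11'); 
g=cv2.GaussianBlur(p,(5,5),0).min(2); P=np.array([att(m).T@(np.array([.603,.023,.1245])-m['origin'])])[0]
u,v=m['cx']-m['fx']*P[0]/P[2],m['cy']+m['fy']*P[1]/P[2]; print('pred px',u,v)
b=((g>130)&(d>0.1)).astype(np.uint8); n,l,s,c=cv2.connectedComponentsWithStats(b)
for i in range(1,n):
    if 100<s[i,4]<900 and np.hypot(c[i][0]-u,c[i][1]-v)<60: print(s[i],c[i],pt(m,d,*c[i].astype(int)).round(4))
E
```

```text
tcp_pos: [0.6028, 0.0231, 0.2394]
force: [0.6, -0.0, -0.1]
t 20.05 tcp [0.6028 0.0231 0.2394] psi 1.6698 zt [-0.003  0.    -1.   ] F [ 0.58 -0.04 -0.09] gap 0.599 gf 0.0
n 4 dp [-0.0001 -0.0001  0.0319] rot [ 3.0e-05 -1.0e-04 -2.5e-04] mm 16.0 deg 0.1
pred px 321.8085057153389 223.0667502878296
[247 200  38  13 415] [264.93012048 205.71566265] [ 0.6063 -0.0193  0.089 ]
[294 211  10  19 158] [297.91772152 220.57594937] [0.6341 0.0026 0.0373]
[313 214  22  19 332] [323.53313253 223.09939759] [0.603  0.0237 0.1243]
```

Knob confirmed at (.603,.0237,.124). Descend and grip, at the same grip height as before.

```bash
python3 -m crank '[{"dp":[0,0,0.032],"delta_rot":[0,0,0],"fingers":0.1},{"dp":[0,0,0.032],"delta_rot":[0,0,0],"fingers":0.1},{"dp":[0,0,0.032],"delta_rot":[0,0,0],"fingers":0.1},{"dp":[0,0,0.032],"delta_rot":[0,0,0],"fingers":0.1},{"dp":[0,0,0],"delta_rot":[0,0,0],"fingers":0.1},{"dp":[0,0,0],"delta_rot":[0,0,0],"fingers":0.1}]' 50|grep -E "tcp|force|gap"
python3 -m crank '[{"dp":[0,0,0],"delta_rot":[0,0,0],"fingers":-1},{"dp":[0,0,0],"delta_rot":[0,0,0],"fingers":-1},{"dp":[0,0,0],"delta_rot":[0,0,0],"fingers":-1},{"dp":[0,0,0],"delta_rot":[0,0,0],"fingers":-1},{"dp":[0,0,0],"delta_rot":[0,0,0],"fingers":-1}]' 50|grep -E "tcp|force|gap"
python3 -m crank '[{"dp":[0,0,-0.006],"delta_rot":[0,0,0],"fingers":-1},{"dp":[0,0,-0.008],"delta_rot":[0,0,0],"fingers":-1},{"dp":[0,0,-0.008],"delta_rot":[0,0,0],"fingers":-1},{"dp":[0,0,0],"delta_rot":[0,0,0],"fingers":-1},{"dp":[0,0,0],"delta_rot":[0,0,0],"fingers":-1},{"dp":[0,0,0],"delta_rot":[0,0,0],"fingers":-1}]' |grep -E "tcp|force|gap"
```

```text
tcp_pos: [0.6028, 0.0231, 0.1756]
force: [0.7, -0.1, -0.3]
finger_gap: 0.545
gripper_force: 0.0
tcp_pos: [0.6042, 0.0229, 0.1777]
force: [-0.7, -0.2, 4.9]
finger_gap: 0.281
gripper_force: 49.2
tcp_pos: [0.6041, 0.0228, 0.1871]
force: [4.1, -0.8, -9.0]
finger_gap: 0.28
gripper_force: 49.5
```

```bash
python3 -m crank '[{"dp":[0,0,0],"delta_rot":[0,0,0.018],"fingers":-1},{"dp":[0,0,0],"delta_rot":[0,0,0.018],"fingers":-1},{"dp":[0,0,0],"delta_rot":[0,0,0.018],"fingers":-1},{"dp":[0,0,0],"delta_rot":[0,0,0.018],"fingers":-1},{"dp":[0,0,0],"delta_rot":[0,0,0.018],"fingers":-1},{"dp":[0,0,0],"delta_rot":[0,0,0.018],"fingers":-1},{"dp":[0,0,0],"delta_rot":[0,0,0.018],"fingers":-1}]' |grep -E "tcp|force|gap"
python3 -m crank '[{"dp":[0,0,0],"delta_rot":[0,0,0.018],"fingers":-1},{"dp":[0,0,0],"delta_rot":[0,0,0.018],"fingers":-1},{"dp":[0,0,0],"delta_rot":[0,0,0.018],"fingers":-1},{"dp":[0,0,0],"delta_rot":[0,0,0.018],"fingers":-1},{"dp":[0,0,0],"delta_rot":[0,0,0.018],"fingers":-1},{"dp":[0,0,0],"delta_rot":[0,0,0.018],"fingers":-1},{"dp":[0,0,0],"delta_rot":[0,0,0.014],"fingers":-1},{"dp":[0,0,0],"delta_rot":[0,0,0],"fingers":-1},{"dp":[0,0,0],"delta_rot":[0,0,0],"fingers":-1}]' |grep -E "tcp|force|gap"
python3 -c "
from h import *
st();print(manip.sense()['ft_torque'])"
```

```text
tcp_pos: [0.6038, 0.0218, 0.1871]
force: [3.8, -5.2, -8.9]
finger_gap: 0.281
gripper_force: 49.5
tcp_pos: [0.6029, 0.0213, 0.1868]
force: [1.8, -6.2, -9.3]
finger_gap: 0.278
gripper_force: 49.5
t 22.85 tcp [0.6029 0.0213 0.1868] psi 0.1147 zt [-0.002 -0.003 -1.   ] F [ 1.8  -6.16 -9.33] gap 0.278 gf 49.5
[-0.97756978 -0.49291223 -0.02428389]
```

```bash
python3 -m crank '[{"dp":[-0.002,0,0.004],"delta_rot":[0,0,0],"fingers":-1},{"dp":[0,0,0.004],"delta_rot":[0,0,0],"fingers":-1},{"dp":[0,0,0.004],"delta_rot":[0,0,0],"fingers":-1},{"dp":[0,0,0.004],"delta_rot":[0,0,0],"fingers":-1},{"dp":[0,0,0],"delta_rot":[0,0,0],"fingers":-1}]' |grep -E "tcp|^force"
python3 -m crank '[{"dp":[0,0,0.002],"delta_rot":[0,0,0],"fingers":-1},{"dp":[0,0,0.002],"delta_rot":[0,0,0],"fingers":-1},{"dp":[0,0,0],"delta_rot":[0,0,0],"fingers":-1}]' |grep -E "tcp|^force"
python3 -m crank '[{"dp":[0,0,0.001],"delta_rot":[0,0,0],"fingers":-1},{"dp":[0,0,0.001],"delta_rot":[0,0,0],"fingers":-1},{"dp":[0,0,0],"delta_rot":[0,0,0],"fingers":-1}]' |grep -E "tcp|^force"
```

```text
tcp_pos: [0.603, 0.0212, 0.1786]
force: [1.1, -5.4, -8.1]
tcp_pos: [0.6029, 0.0212, 0.1769]
force: [1.7, -6.1, -7.5]
tcp_pos: [0.6029, 0.0212, 0.176]
force: [0.6, -6.0, -7.6]
```

```bash
python3 -m crank '[{"dp":[0,0,0.001],"delta_rot":[0,0,0],"fingers":-1},{"dp":[0,0,0],"delta_rot":[0,0,0],"fingers":-1}]' |grep -E "tcp|^force"
python3 -m crank '[{"dp":[0,0,0.001],"delta_rot":[0,0,0],"fingers":-1},{"dp":[0,0,0],"delta_rot":[0,0,0],"fingers":-1}]' |grep -E "tcp|^force"
python3 -m crank '[{"dp":[0,0,0.001],"delta_rot":[0,0,0],"fingers":-1},{"dp":[0,0,0],"delta_rot":[0,0,0],"fingers":-1}]' |grep -E "tcp|^force"
```

```text
tcp_pos: [0.6029, 0.0212, 0.1755]
force: [0.7, -5.7, -7.3]
tcp_pos: [0.6029, 0.0212, 0.175]
force: [0.7, -6.2, -7.2]
tcp_pos: [0.603, 0.0212, 0.1748]
force: [0.4, -6.0, -6.8]
```

```bash
python3 -m crank '[{"dp":[0,0,0.001],"delta_rot":[0,0,0],"fingers":-1},{"dp":[0,0,0],"delta_rot":[0,0,0],"fingers":-1}]' |grep -E "tcp|^force"
```

```text
tcp_pos: [0.603, 0.0212, 0.1747]
force: [0.3, -5.0, -5.2]
```

```bash
python3 -m crank '[{"dp":[0,0,0.001],"delta_rot":[0,0,0],"fingers":-1},{"dp":[0,0,0],"delta_rot":[0,0,0],"fingers":-1},{"dp":[0,0,0],"delta_rot":[0,0,0],"fingers":-1}]' |grep -E "tcp|^force"
python3 -m crank '[{"dp":[0,0,0.0007],"delta_rot":[0,0,0],"fingers":-1},{"dp":[0,0,0],"delta_rot":[0,0,0],"fingers":-1},{"dp":[0,0,0],"delta_rot":[0,0,0],"fingers":-1}]' |grep -E "tcp|^force"
```

```text
tcp_pos: [0.603, 0.0212, 0.1745]
force: [-0.1, -5.7, -2.7]
tcp_pos: [0.6031, 0.0212, 0.1745]
force: [-1.0, -4.9, -0.2]
```

```bash
python3 -m crank '[{"dp":[0,0,0.0005],"delta_rot":[0,0,0],"fingers":-1},{"dp":[0,0,0],"delta_rot":[0,0,0],"fingers":-1},{"dp":[0,0,0],"delta_rot":[0,0,0],"fingers":-1}]' |grep -E "tcp|^force"
python3 -m crank '[{"dp":[0,0,0],"delta_rot":[0,0,0],"fingers":0.1},{"dp":[0,0,0],"delta_rot":[0,0,0],"fingers":0.1},{"dp":[0,0,0],"delta_rot":[0,0,0],"fingers":0.1},{"dp":[0,0,0],"delta_rot":[0,0,0],"fingers":0.1},{"dp":[0,0,0],"delta_rot":[0,0,0],"fingers":0.1}]' 20|grep -E "tcp|force|gap"
python3 -m crank '[{"dp":[0,0,-0.02],"delta_rot":[0,0,0],"fingers":0.1},{"dp":[0,0,-0.05],"delta_rot":[0,0,0],"fingers":0.1},{"dp":[0,0,-0.06],"delta_rot":[0,0,0],"fingers":0.1},{"dp":[0,0,-0.06],"delta_rot":[0,0,0],"fingers":0.1},{"dp":[0,0,0],"delta_rot":[0,0,0],"fingers":0.1},{"dp":[0,0,0],"delta_rot":[0,0,0],"fingers":0.1},{"dp":[0,0,0],"delta_rot":[0,0,0],"fingers":0.1}]' |grep -E "tcp|force|gap"
python3 - <<'E'
from h import *
st(); p,d,m=snap('wrist','w12'); y=.115;o=np.array([.5632,.0660])
Rz=np.array([[np.cos(y),-np.sin(y)],[np.sin(y),np.cos(y)]])
def px(x,yy,z):
    P=att(m).T@(np.r_[o+Rz@[x,yy],z]-m['origin']); return int(round(m['cx']-m['fx']*P[0]/P[2])),int(round(m['cy']+m['fy']*P[1]/P[2]))
for n,q in dict(knob=(.034,-.047,.121),bar=(0,-.047,.086),bar2=(-.015,-.047,.086),bar3=(.012,-.047,.086),barrel=(0,0,.078),flange=(0,.053,.078)).items():
    u,v=px(*q); P=pt(m,d,u,v); print(n,q,(np.r_[Rz.T@(P[:2]-o),P[2]]*1e3).round(1))
for v in range(px(0,.065,.078)[1],px(0,.045,.078)[1],2):
    P=pt(m,d,px(0,.05,.078)[0],v); print((np.r_[Rz.T@(P[:2]-o),P[2]]*1e3).round(1).tolist())
E
```

```text
tcp_pos: [0.6031, 0.0212, 0.1744]
force: [-0.3, -5.7, 0.7]
tcp_pos: [0.6037, 0.0224, 0.1736]
force: [-0.6, 0.9, 0.2]
finger_gap: 0.548
gripper_force: 0.0
tcp_pos: [0.6033, 0.0221, 0.2686]
force: [1.0, -0.1, -0.1]
finger_gap: 0.55
gripper_force: 0.0
t 26.18 tcp [0.6033 0.0221 0.2686] psi 0.114 zt [-0.  0. -1.] F [ 1.03 -0.14 -0.08] gap 0.55 gf 0.0
knob (0.034, -0.047, 0.121) [ 33.7 -46.9 120.7]
bar (0, -0.047, 0.086) [  0.1 -47.7  84.9]
bar2 (-0.015, -0.047, 0.086) [-15.8 -47.7  84.9]
bar3 (0.012, -0.047, 0.086) [ 11.8 -47.5  85.6]
barrel (0, 0, 0.078) [ 0.   0.2 77.4]
flange (0, 0.053, 0.078) [-0.5 54.  77.6]
[1.6, 64.2, 89.7]
[1.5, 62.8, 89.9]
[1.3, 61.6, 88.7]
[0.3, 61.4, 81.5]
[-0.8, 61.1, 73.9]
[-1.5, 60.3, 69.4]
[-1.6, 58.9, 68.6]
[-1.7, 57.3, 68.7]
[-0.5, 54.7, 77.3]
[-0.5, 53.2, 77.5]
[-0.6, 51.8, 77.4]
[-0.7, 50.3, 77.4]
[-0.7, 48.9, 77.1]
[-0.8, 47.4, 77.0]
```

The knob top is at 121 mm (lift 9 mm), the bar lies over the barrel, the flange rear is at 55 mm against the stop, and the gripper is clear.

```bash
python3 -c "
from station import manip
print(manip.sign_off())"
```

```text
the job is handed in; nothing more can be done
None
```

The job is handed in: the cartridge sits in both V-rests with its flange at the stop plate (drawn with about 6.5 N), the bar is back over the barrel on its spring alone, and the gripper is clear; the sign-off gave no verdict.

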